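# Load the sloping mould cradle

## Robot

A 6-joint arm with a two-finger parallel gripper is mounted at the origin on the work surface. World frame = base frame: x ahead of the robot, y to its left, z up, the work surface at z = 0. Lengths are in m, angles in rad, forces in N, time in s.
With the tool pointing down it reaches from about 0.3 to 0.875 m from the base axis. Payload 6.4 kg.
Tool frame: the origin (TCP) lies between the finger pads; the fingertips stand tip_extent ahead of it and the grasp point (between the pads) lies 5 mm behind it (tip_extent is the distance from the TCP to the fingertips, in m); z points along the fingers, y is the direction in which the jaws open and shut (so a half turn about z gives the same grasp; the last joint's range is limited). The gripper opens to 85 mm and grips with 20 to 120 N. Pads are 22 mm wide; open, the fingers measure 114 mm over their backs; the gripper's body (76 mm by 85 mm) begins 54 mm behind the grasp point. The pads swing forward as they close: fully open they stand 13 mm farther back than shut.
Start: joints at [0.922, 0.181, 1.607, -0, 1.354, -0.206], TCP at [0.246, 0.52, 0.223] pointing down, gripper open.
Joint ranges: [-2.99, 2.99], [-0.89, 2.07], [0.3, 2.58], [-1.14, 4.28], [0, 2.63], [-3.12, 3.12]. Speed limits (rad/s): [2.57, 2.57, 3.01, 3.14, 3.14, 3.14].

## Interface

Orientations are given as a unit quaternion [w, x, y, z].
In Python, from bench import * gives the robot as it stands.
- The arm moves only by the shell command python3 -m jog 'ROWS'. ROWS is JSON, a list of rows, each a list of 3 entries, a list of its own where there are three numbers: the shift along the tool's x, y, z in mm, then the turn, a rotation vector about the tool's x, y, z in rad, then the opening, from 0 (shut) to 1 (fully open). A call has 1 to 20 rows; each row is the pose to reach, as a shift and turn from the pose measured when the call began, along the tool's axes at that moment; what a row does not reach only later rows make up. A row lasts 1/12 s, in which the tool goes at most 41.7 mm and 7.16 degrees, less where a joint would pass 70% of its speed; a pose out of reach is approached as far as the arm can. A call with a gripper value outside its range is refused whole. The fingers move at their own pace and stop on an object; the grip force is fixed at half the most. Time passes only in rows, so rows that repeat a pose let the fingers close. It gives the time, the measured TCP pose, the force and the opening at its end, in the units of the state.
- get_obs(): the state, without advancing time (a new reading comes with each control period).
- camera(name): name is "scene" or "top" or "wrist"; returns (picture, depth): 384x512x3 uint8, red, green, blue; 384x512 float32, m along the optical axis (not along the pixel's ray), 0 where there is no reading.
- get_calibration(name): a dict with "fx", "fy", "cx", "cy" (pixels), "world_from_camera" (4x4, takes a point from camera to world coordinates). Camera axes: x right, y down, z forward; pixel columns grow to the right and rows downward; lengths in m; the calibration is good to about 2 mm. A picture is of the moment at which its call begins: read the wrist's pose just before it. get_calibration takes no time and is no camera call; for the wrist camera it gives the pose at the moment of the call.
- hand_in(): hands the job in, once; it reports no verdict.
The state is a dict: "time_s": time; "q": joint angles; "dq": joint speeds; "joint_efforts": joint torques, N m; "eef_pos": TCP position; "eef_rot": TCP orientation; "wrist_force": force on the tool from outside, world axes, zero at the start; "torque": the same for the moment, N m; "opening": opening from 0.0 (shut) to 1.0 (fully open).
Only numpy, scipy, OpenCV 4.12 (cv2) and the standard library are available. Lean on these libraries where they do the work, as an engineer would, in place of code of your own. Each camera call takes 0.05 s, during which the arm holds its last target.

## Task

Load the sloping mould cradle for filling: first the plain spacer frame flat on its bed, then the white cavity mould on top of it, then the retaining frame with the crossbar and raised ends on top of the mould, all lying flat between the cradle's guides. Set each piece down gently rather than dropping it, let go, and do not bump the sugar showpiece on its gilt board.

Things in the scene. Friction and masses are not known exactly. Their poses are not given: they have to be found in the camera images.
- nest: Tilted bed of the steel cradle. Origin: middle of the bed's upper surface, 62 mm above the table. z: the bed's normal, leaning 25 degrees from vertical away from the robot. x: down the slope, away from the robot (turned a little either way). y: level, across. Space between the guides: 129 mm along x, 64 mm along y. Friction mostly holds pieces; one that slides stops at the low end guide.
- cradle: The cradle's fixed base plate, 160 x 100 mm; origin under its centre, below the bed's middle. Guides stand square to the bed, 44 mm high, then flare outwards 12 mm more: a plate 44 mm wide at each end of the bed and two plates on each long side, 40 to 60 mm from the middle, so the middle 80 mm of each long side is open for fingers. Its top stands 145 mm above the table.
- spacer_mid (a point): Spacer frame: plain aluminium frame with one open window, 120 x 56 mm, 14 mm thick, borders 12 mm, 0.12 kg; starts flat on the table. Point: its centre, half-way up (7 mm above its underside). x along the length, y across the width, z up; a half turn looks the same. Grip it across the 56 mm at the middle.
- mould_mid (a point): Cavity mould: white rigid plastic block with 2 rows of 4 square pockets in its top, 120 x 56 mm, 20 mm thick, 0.14 kg; starts flat on the table, pockets up. Point: its centre, half-way up (10 mm above its underside). x along the length, y across the width, z up; a half turn looks the same. Grip it across the 56 mm at the middle.
- retainer_mid (a point): Retaining frame: aluminium, 120 x 56 mm, 14 mm thick, a crossbar makes two windows, a rib on each short end rises 10 mm more; 0.15 kg; starts flat on the table, ribs up, and goes in so. Point: its centre, 7 mm above its underside. x along the length, y across the width, z up; a half turn looks the same. Grip it across the 56 mm at the middle.
- showpiece: Clear cast-sugar showpiece: upright clear rods about 100 mm tall on a round gilt board of 110 mm diameter, standing loose at the far left; leave it alone. Origin: centre of the board's underside.
There are look-alikes about, which are no part of the job. Leave any orange or turquoise look-alike of the part that bears spacer_mid alone.

How it is judged:
On the way, in this order (a step that is already met when the one before it is completed fails the run):
1. the spacer frame lies flat on the cradle's bed, let go (x of spacer_mid in the frame of nest between -0.009 and 0.009 m and y of spacer_mid in the frame of nest between -0.008 and 0.008 m and z of spacer_mid in the frame of nest between 0.002 and 0.012 m and angle between the z axis of spacer_mid and the z axis of nest, either way round below 0.12 rad and angle between the x axis of spacer_mid and the x axis of nest, either way round below 0.2 rad and contact force between spacer and the fingers below 0.3 N and linear speed of spacer below 0.03 m/s), for 0.2 s.
2. the cavity mould lies flat on the spacer frame in the cradle, let go (x of mould_mid in the frame of nest between -0.009 and 0.009 m and y of mould_mid in the frame of nest between -0.008 and 0.008 m and z of mould_mid in the frame of nest between 0.019 and 0.029 m and angle between the z axis of mould_mid and the z axis of nest, either way round below 0.12 rad and angle between the x axis of mould_mid and the x axis of nest, either way round below 0.2 rad and contact force between mould and the fingers below 0.3 N and linear speed of mould below 0.03 m/s), for 0.2 s.
3. the retaining frame lies flat on the mould in the cradle, let go (x of retainer_mid in the frame of nest between -0.009 and 0.009 m and y of retainer_mid in the frame of nest between -0.008 and 0.008 m and z of retainer_mid in the frame of nest between 0.036 and 0.046 m and angle between the z axis of retainer_mid and the z axis of nest, either way round below 0.12 rad and angle between the x axis of retainer_mid and the x axis of nest, either way round below 0.2 rad and contact force between retainer and the fingers below 0.3 N and linear speed of retainer below 0.03 m/s), for 0.2 s.
At the end, for the whole second after the job is handed in: In the cradle, from the bed up: spacer frame, mould, retaining frame, each flat on the one below (7 degrees), along the bed (11 degrees), centre within 9 mm along and 8 mm across of the bed's middle and within 5 mm of its height above the bed (7, 24, 41 mm); all let go and at rest (all of step 1 and all of step 2 and all of step 3); the robot touches nothing.
It fails at once if the spacer frame is dropped (falls free faster than 0.9 m/s, a fall of about 40 mm) (linear speed of spacer above 0.9 m/s and contact force between spacer and the fingers below 0.3 N).
It fails at once if the cavity mould is dropped (falls free faster than 0.9 m/s, a fall of about 40 mm) (linear speed of mould above 0.9 m/s and contact force between mould and the fingers below 0.3 N).
It fails at once if the retaining frame is dropped (falls free faster than 0.9 m/s, a fall of about 40 mm) (linear speed of retainer above 0.9 m/s and contact force between retainer and the fingers below 0.3 N).
It fails at once if the sugar showpiece is shifted by more than 20 mm or tipped (distance of showpiece from where it was at the start of the episode above 0.02 m or angle between showpiece's own z axis and vertical above 0.25 rad).
It also fails if it takes over 72 s, if anything falls off the work surface, if the arm or the gripper's body presses on something with over 40 N, if the wrist force passes 120 N, or if a joint passes its speed limit or range.

## Working session

There is one attempt and no reset: what is moved stays moved. The work goes in short steps, Python scripts to look and compute and a shell command to move; the robot and the scene stay as the last step left them, time stands still between calls to the robot, and variables do not carry over. Pictures are saved under pics/ and viewed, and the job is handed in when it is done.

```bash
ls; mkdir -p pics; python3 - <<'E'
from bench import *
import cv2
print(get_obs())
for n in ["scene","top","wrist"]:
    p,d=camera(n); cv2.imwrite(f"pics/{n}0.png",p[:,:,::-1]); import numpy as np; np.save(f"pics/{n}0.npy",d)
    c=get_calibration(n); print(n,c)
E
```

```text
pics
{'time_s': 0.0, 'q': array([ 9.21682699e-01,  1.81554787e-01,  1.60801435e+00,  7.48425782e-06,
        1.35379009e+00, -2.06259760e-01]), 'dq': array([-1.28190222e-03, -6.03775552e-04, -1.08644639e-03,  4.19980126e-04,
        1.93985739e-05, -2.53396960e-04]), 'joint_efforts': array([-1.20193916e-03, -4.44860172e+01, -3.51343489e+01, -2.63512329e-04,
        8.93807912e-03, -1.47293053e-05]), 'eef_pos': array([0.24600946, 0.51908772, 0.22217337]), 'eef_rot': array([-3.69683705e-04,  2.19622645e-01,  9.75584498e-01, -8.02213782e-04]), 'wrist_force': array([0.20135136, 0.05577578, 0.25174635]), 'torque': array([-0.00213148,  0.00631619,  0.0063641 ]), 'opening': 0.9981872726526615}
scene {'fx': 352.76536157866724, 'fy': 352.76536157866724, 'cx': 256.0553815151865, 'cy': 188.10359748850436, 'world_from_camera': array([[-0.47020727,  0.68936351, -0.55107447,  1.13332454],
       [ 0.8823987 ,  0.37900186, -0.27880121,  0.24761446],
       [ 0.01666287, -0.61736175, -0.7865029 ,  0.96596207],
       [ 0.        ,  0.        ,  0.        ,  1.        ]])}
top {'fx': 380.7422220064815, 'fy': 380.7422220064815, 'cx': 255.74336429097505, 'cy': 192.6066467092265, 'world_from_camera': array([[-0.0218391 , -0.98689338,  0.15988909,  0.30381322],
       [-0.99974447,  0.02062435, -0.00925323, -0.07721164],
       [ 0.00583435, -0.16005031, -0.98709162,  1.2353589 ],
       [ 0.        ,  0.        ,  0.        ,  1.        ]])}
wrist {'fx': 338.8637222378574, 'fy': 338.8637222378574, 'cx': 254.86312695193092, 'cy': 196.59040629778784, 'world_from_camera': array([[ 0.42843587,  0.86477232,  0.26193804,  0.17858124],
       [ 0.90357159, -0.40970253, -0.1253085 ,  0.55031162],
       [-0.00104664,  0.29036643, -0.95691496,  0.37286126],
       [ 0.        ,  0.        ,  0.        ,  1.        ]])}
```

View pics/scene0.png

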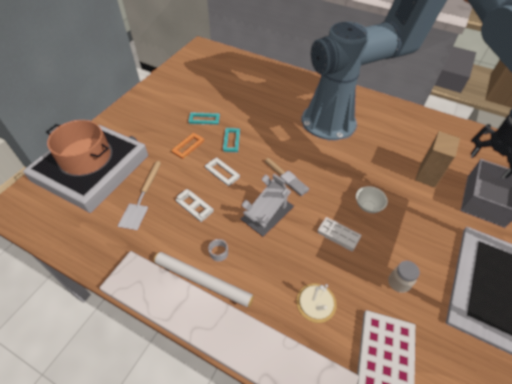

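View pics/top0.png

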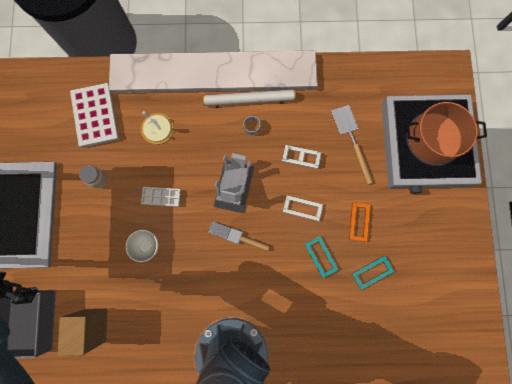

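View pics/wrist0.png

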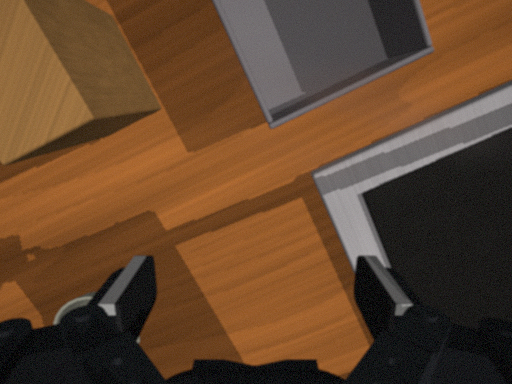

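In the top view: the spacer candidates are the plain aluminium frame (303,208), orange (361,222) and turquoise (321,257), (373,272). The plain silver one fits, since coloured ones are to be left alone. The crossbar frame at (302,157) is the retainer, the white pocket block at (160,196) is the mould (the red-pocket tray at (94,115) is not), the cradle is at (235,182), and the showpiece is at (157,128). I'll confirm these in an enlarged crop.

```bash
python3 - <<'E'
import cv2,numpy as np
p=cv2.imread("pics/top0.png")
a=cv2.resize(p[130:290,130:400],None,fx=2.9,fy=2.9,interpolation=cv2.INTER_CUBIC)
cv2.imwrite("pics/topcrop.png",a)
s=cv2.imread("pics/scene0.png")
cv2.imwrite("pics/scenecrop.png",cv2.resize(s[100:260,160:380],None,fx=3.5,fy=3.5,interpolation=cv2.INTER_CUBIC))
E
```

```text
(no output)
```

View pics/topcrop.png

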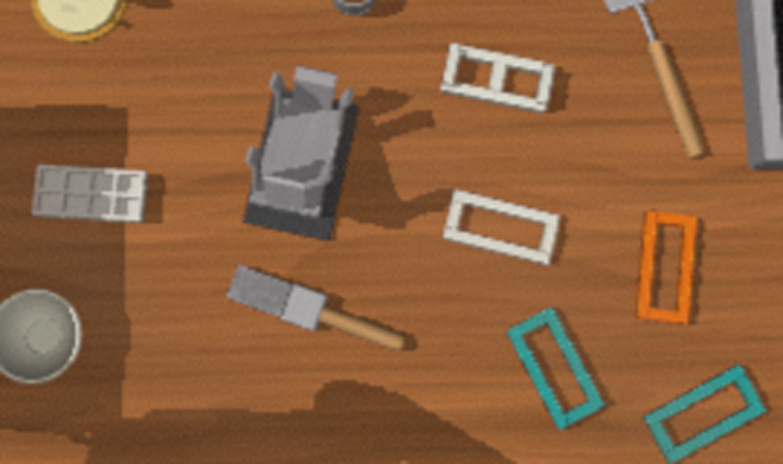

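View pics/scenecrop.png

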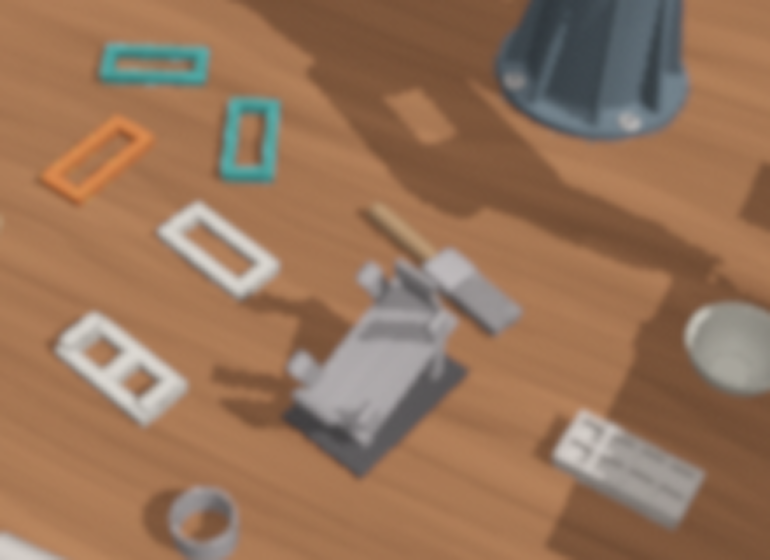

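The crop confirms it: the single-window silver frame (303,208) is the spacer, the crossbar frame (302,157) is the retainer, and the 2x4-pocket block (160,196) is the mould. Next I measure.

```bash
cat > h.py <<'E'
from bench import *
import cv2,numpy as np
from scipy.spatial.transform import Rotation as R
def ray(c,uv,z):
    uv=np.asarray(uv,float).reshape(-1,2); T=c["world_from_camera"]
    d=np.c_[(uv[:,0]-c["cx"])/c["fx"],(uv[:,1]-c["cy"])/c["fy"],np.ones(len(uv))]@T[:3,:3].T
    o=T[:3,3]; return o+d*((z-o[2])/d[:,2])[:,None]
def proj(c,X):
    T=c["world_from_camera"]; q=(np.atleast_2d(X)-T[:3,3])@T[:3,:3]
    return np.c_[q[:,0]/q[:,2]*c["fx"]+c["cx"],q[:,1]/q[:,2]*c["fy"]+c["cy"]]
def cloud(c,d):
    v,u=np.mgrid[:d.shape[0],:d.shape[1]]; T=c["world_from_camera"]
    P=np.stack([(u-c["cx"])/c["fx"]*d,(v-c["cy"])/c["fy"]*d,d],-1)
    return P@T[:3,:3].T+T[:3,3]
def rect(c,mask,z):
    cs,_=cv2.findContours(mask.astype(np.uint8),cv2.RETR_EXTERNAL,cv2.CHAIN_APPROX_NONE)
    k=max(cs,key=cv2.contourArea); P=ray(c,k.reshape(-1,2),z)[:,:2]
    (ctr,(w,h),a)=cv2.minAreaRect((P*1000).astype(np.float32))
    if w<h: w,h,a=h,w,a+90
    return np.array(ctr)/1000,w,h,(a+90)%180-90
def Rt(q): return R.from_quat(np.r_[q[1:],q[0]])
E
python3 - <<'E'
from h import *
for n in ["top","scene"]:
    p=cv2.imread(f"pics/{n}0.png"); d=np.load(f"pics/{n}0.npy"); c=get_calibration(n)
    hsv=cv2.cvtColor(p,cv2.COLOR_BGR2HSV); P=cloud(c,d)
    m=(hsv[...,1]<70)
    cent={"top":{"spacer":(303,208,.014),"mould":(160,196,.02),"retainer":(302,157,.014)},"scene":{"spacer":(222,172,.014),"mould":(340,233,.02),"retainer":(195,205,.014)}}[n]
    for k,(u,v,z) in cent.items():
        M=np.zeros(m.shape,bool); M[v-24:v+25,u-28:u+29]=m[v-24:v+25,u-28:u+29]
        print(n,k,rect(c,M,z), "depth z", np.percentile(P[M][:,2],[5,50,95]).round(4))
    for (u,v) in [(235,182)] if n=="top" else [(268,203)]:
        print(P[v-20:v+20:5,u-15:u+16:5].round(3)[:,:,2])
E
```

```text
top spacer (array([ 0.44865347, -0.23871376]), 121.7392578125, 57.13823318481445, 74.64968872070312) depth z [0.0033 0.0147 0.019 ]
top mould (array([0.4954151 , 0.21860721]), 123.68921661376953, 58.60755157470703, 84.68038940429688) depth z [0.0068 0.0143 0.0235]
top retainer (array([ 0.61916498, -0.24192105]), 122.3117904663086, 58.85493469238281, 76.60728454589844) depth z [0.0035 0.0151 0.027 ]
[[ 3.000e-03  8.400e-02  7.000e-03  5.600e-02  6.400e-02 -1.000e-03
   9.100e-02]
 [ 1.000e-03  6.500e-02  3.600e-02  3.300e-02  3.700e-02  7.000e-03
   8.000e-03]
 [ 1.000e-03  4.900e-02  4.900e-02  4.500e-02  4.800e-02  4.200e-02
   1.100e-02]
 [ 8.000e-03  5.100e-02  5.800e-02  5.300e-02  5.600e-02  4.800e-02
   9.000e-03]
 [ 7.000e-03  6.500e-02  6.400e-02  6.300e-02  5.700e-02  7.000e-03
   2.000e-03]
 [ 7.800e-02  7.500e-02  7.000e-02  6.700e-02  6.800e-02  9.000e-03
   3.000e-03]
 [ 8.100e-02  1.460e-01  1.450e-01  7.600e-02  1.320e-01  1.000e-02
   1.000e-03]
 [ 9.000e-02  1.090e-01  1.235e+00  1.140e-01  1.060e-01  1.100e-02
  -1.000e-03]]
scene spacer (array([ 0.45539877, -0.23399597]), 133.8254852294922, 66.08538055419922, 74.00587463378906) depth z [-0.0041  0.0093  0.0134]
scene mould (array([0.50401108, 0.22030878]), 124.90010070800781, 72.1888198852539, 83.82574462890625) depth z [-0.0021  0.0113  0.02  ]
scene retainer (array([ 0.6249538 , -0.23974876]), 138.39804077148438, 63.65715789794922, 76.81729888916016) depth z [-0.0031  0.0107  0.0227]
[[ 0.    -0.007 -0.002  0.1    0.083  0.108  0.135]
 [-0.001 -0.    -0.002  0.077  0.081  0.083  0.085]
 [-0.003 -0.     0.065  0.074  0.075  0.077  0.126]
 [ 0.001 -0.005  0.06   0.061  0.068  0.071  0.076]
 [-0.002  0.048  0.052  0.058  0.063  0.065  0.035]
 [ 0.041  0.049  0.05   0.053  0.058  0.061  0.012]
 [ 0.038  0.042  0.043  0.05   0.049  0.01   0.007]
 [ 0.078  0.033  0.085  0.054  0.005  0.009 -0.003]]
```

```bash
python3 - <<'E'
from h import *
import bench
print([k for k in dir(bench) if not k.startswith('_')])
try: print(tip_extent)
except Exception as e: print(e)
for n in ["top","scene"]:
    p=cv2.imread(f"pics/{n}0.png"); d=np.load(f"pics/{n}0.npy"); c=get_calibration(n)
    P=cloud(c,d)
    u,v=(238,182) if n=="top" else (268,203)
    Q=P[v-40:v+45,u-40:u+40].reshape(-1,3); D=d[v-40:v+45,u-40:u+40].ravel(); Q=Q[D>0]
    # bed: ransac plane with normal tilt ~25
    rng=np.random.default_rng(0); best=None
    S=Q[(Q[:,2]>.03)&(Q[:,2]<.1)]
    for _ in range(3000):
        a,b,e=S[rng.choice(len(S),3,False)]; nn=np.cross(b-a,e-a); l=np.linalg.norm(nn)
        if l<1e-5: continue
        nn/=l; nn*=np.sign(nn[2])
        if abs(nn[2]-np.cos(.436))>.04: continue
        i=abs((S-a)@nn)<.004
        if best is None or i.sum()>best.sum(): best=i
    I=S[best]; m=I.mean(0); nn=np.linalg.svd(I-m)[2][2]; nn*=np.sign(nn[2])
    print(n,"bed n",len(I),m.round(4),nn.round(3),"tilt",np.degrees(np.arccos(nn[2])),"yaw",np.degrees(np.arctan2(nn[1],nn[0])))
    # base plate dark mask
    hsv=cv2.cvtColor(p,cv2.COLOR_BGR2HSV); M=np.zeros(d.shape,bool)
    M[v-40:v+45,u-25:u+25]=(hsv[...,1]<60)[v-40:v+45,u-25:u+25]
    cv2.imwrite(f"pics/m_{n}.png",cv2.resize(M.astype(np.uint8)[v-60:v+60,u-60:u+60]*255,None,fx=4,fy=4,interpolation=0))
    top=Q[Q[:,2]>.12]; print(top[:,:3].min(0),top.max(0))
p=cv2.imread("pics/top0.png"); cv2.imwrite("pics/cr.png",cv2.resize(p[145:220,205:265],None,fx=8,fy=8,interpolation=cv2.INTER_NEAREST))
E
```

```text
['MotionError', 'camera', 'get_calibration', 'get_obs', 'hand_in', 'tip_extent']
0.014
top bed n 657 [ 0.5325 -0.0169  0.0605] [ 0.406 -0.101  0.908] tilt 24.737974202447734 yaw -13.943723530075781
[ 0.47545311 -0.05336846  0.12059886] [0.52385582 0.0317999  0.14582025]
scene bed n 794 [ 0.5286 -0.0127  0.0602] [ 0.412 -0.091  0.907] tilt 24.921962219534414 yaw -12.412524851429735
[ 0.47852374 -0.05068725  0.12011679] [0.52318261 0.03538743 0.14399677]
```

View pics/cr.png

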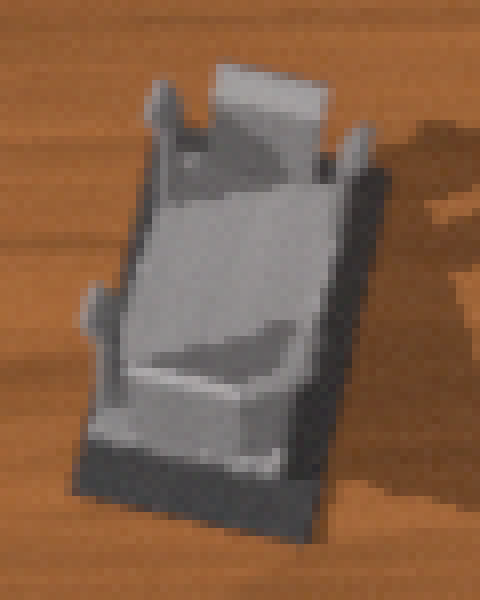

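```bash
cat >> h.py <<'E'
def goto(pos,Rm,o=None,nrow=None):
    """print shift(mm)/turn(rad) from the current pose"""
    o=o or get_obs(); C=Rt(o["eef_rot"]); 
    s=C.inv().apply(np.asarray(pos)-o["eef_pos"])*1000; t=(C.inv()*R.from_matrix(Rm)).as_rotvec()
    print("shift",s.round(1),"turn",t.round(4),"rows>=",np.linalg.norm(s)/41.7,np.degrees(np.linalg.norm(t))/7.16)
    return s,t
def down(yaw_x):
    y=np.radians(yaw_x); x=np.array([np.cos(y),np.sin(y),0]); z=np.array([0,0,-1.]); return np.c_[x,np.cross(z,x),z]
E
python3 - <<'E'
from h import *
o=get_obs(); C=Rt(o["eef_rot"]); d=np.load("pics/wrist0.npy"); c=get_calibration("wrist")
P=cloud(c,d); T=C.inv().apply((P.reshape(-1,3)-o["eef_pos"])).reshape(P.shape)*1000
for u,v in [(150,262),(145,270),(125,290),(100,310),(362,262),(370,280),(395,295),(410,310)]: print(u,v,d[v,u],T[v,u].round(1))
print("cam in tool",C.inv().apply(c["world_from_camera"][:3,3]-o["eef_pos"]))
c=get_calibration("top")
cor=(np.array([[73,495],[310,543],[385,170]])+.5)/8-.5+np.array([205,145])
for z in [.006,.01]:
    X=ray(c,cor,z)[:,:2]; print(z,X,np.linalg.norm(X[0]-X[1]),np.linalg.norm(X[2]-X[1]),"ctr",(X[0]+X[2])/2,"yaw",np.degrees(np.arctan2(*(X[2]-X[1])[::-1])),np.degrees(np.arctan2(*(X[0]-X[1])[::-1]))-90)
goto([0.449,-0.239,0.30],down(74.6))
E
```

```text
150 262 0.13818344 [  8.7 -43.7 -26. ]
145 270 0.1316885 [  8.8 -43.7 -32.7]
125 290 0.11420545 [ 11.  -44.8 -50.3]
100 310 0.10267796 [ 11.6 -47.9 -62.2]
362 262 0.1348097 [ 10.3  41.6 -29. ]
370 280 0.12559193 [  8.3  41.7 -39.3]
395 295 0.11138007 [ 11.   45.1 -53.3]
410 310 0.10102245 [ 12.7  45.3 -63.6]
cam in tool [ 0.07436264 -0.00101812 -0.15044805]
0.006 [[ 0.46027663  0.0489046 ]
 [ 0.43865009 -0.04700712]
 [ 0.59294538 -0.08058855]] 0.09831971912340617 0.15790740587952892 ctr [ 0.526611   -0.01584197] yaw -12.278592095603516 -12.706769003620224
0.01 [[ 0.45976754  0.04849426]
 [ 0.43821136 -0.0471054 ]
 [ 0.59200462 -0.08057756]] 0.09799981345816844 0.15739361806387764 ctr [ 0.52588608 -0.01604165] yaw -12.27859209560352 -12.706769003620167
shift [-508.2 -598.3  -77. ] turn [-1.3000e-03  7.0000e-04  1.3968e+00] rows>= 18.91412726604941 11.177459886116454
```

```bash
python3 - <<'E'
from h import *
o=get_obs(); C=Rt(o["eef_rot"]); d=np.load("pics/wrist0.npy"); c=get_calibration("wrist")
P=cloud(c,d); T=C.inv().apply((P.reshape(-1,3)-o["eef_pos"])).reshape(P.shape)*1000
m=(d>0.05)&(d<0.19)&(np.abs(T[...,0])<14); 
for s in (-1,1):
    k=m&(T[...,1]*s>25); print(np.percentile(T[k],[1,50,99],axis=0).round(1), T[k][np.argsort(-T[k][:,2])[:5]].round(1))
goto([0.535,-0.07,0.32],down(100))
E
```

```text
[[ -8.9 -68.9 -85.4]
 [  8.2 -52.7 -70.2]
 [ 13.7 -40.6 -24. ]] [[  0.5 -44.4 -20.4]
 [  6.7 -44.3 -20.5]
 [ -3.8 -44.3 -20.6]
 [  2.6 -44.1 -20.7]
 [ -5.7 -44.  -20.7]]
[[ -8.8  38.4 -85.8]
 [  8.4  50.8 -70.4]
 [ 13.7  67.  -24.1]] [[  4.7  41.8 -20.3]
 [ -5.4  41.8 -20.3]
 [ -0.5  41.8 -20.5]
 [ -0.9  41.8 -20.5]
 [ -1.9  41.9 -20.6]]
shift [-513.5 -408.7  -97.2] turn [-1.300e-03  4.000e-04  9.535e-01] rows>= 15.910064107538807 7.629976545557528
```

```bash
python3 -m jog '[[[0,0,-80],[0,0,0],1],[[-40,-30,-97],[0,0,0.1],1],[[-75,-55,-97],[0,0,0.2],0.66],[[-110,-85,-97],[0,0,0.3],0.66],[[-145,-110,-97],[0,0,0.4],0.66],[[-180,-140,-97],[0,0,0.5],0.66],[[-215,-170,-97],[0,0,0.6],0.66],[[-250,-195,-97],[0,0,0.7],0.66],[[-285,-225,-97],[0,0,0.8],0.66],[[-320,-250,-97],[0,0,0.9],0.66],[[-355,-280,-97],[0,0,0.9535],0.66],[[-390,-305,-97],[0,0,0.9535],0.66],[[-420,-335,-97],[0,0,0.9535],0.66],[[-455,-360,-97],[0,0,0.9535],0.66],[[-485,-385,-97],[0,0,0.9535],0.66],[[-513,-409,-97],[0,0,0.9535],0.66],[[-513,-409,-97],[0,0,0.9535],0.66],[[-513,-409,-97],[0,0,0.9535],0.66]]'
python3 - <<'E'
from h import *
o=get_obs(); print(o["eef_pos"],o["opening"],o["dq"].round(3),o["q"].round(3)); c=get_calibration("wrist"); p,d=camera("wrist"); cv2.imwrite("pics/w1.png",p[:,:,::-1]); np.save("pics/w1.npy",d)
C=Rt(o["eef_rot"])
P=cloud(c,d); T=C.inv().apply((P.reshape(-1,3)-o["eef_pos"])).reshape(P.shape)*1000
m=(d>0.05)&(d<0.19)&(np.abs(T[...,0])<14); 
for s in (-1,1):
    k=m&(T[...,1]*s>20); print(np.percentile(T[k],[1,50,99],axis=0).round(1), T[k][np.argsort(-T[k][:,2])[:3]].round(1))
E
```

```text
time_s: 1.65
eef_pos: [0.5358, -0.0758, 0.3189]
eef_rot: [0.0, 0.645, 0.764, -0.002]
wrist_force: [-0.8, -0.3, -0.2]
opening: 0.659
[ 0.53584852 -0.07581999  0.31885979] 0.6589019444695539 [-0.031  0.051 -0.045  0.041  0.04  -0.027] [-0.358  0.04   1.569 -0.003  1.532 -0.527]
[[-10.3 -62.3 -88.9]
 [  9.9 -49.2 -66.5]
 [ 13.  -28.8 -17.4]] [[ -6.8 -29.3 -11.8]
 [  1.9 -29.2 -11.9]
 [  2.9 -29.2 -12. ]]
[[-10.3  27.  -88.9]
 [ 10.   47.4 -66.5]
 [ 12.9  60.6 -17.3]] [[  1.2  27.4 -11.7]
 [  0.7  27.4 -11.7]
 [  2.8  27.3 -11.7]]
```

View pics/w1.png

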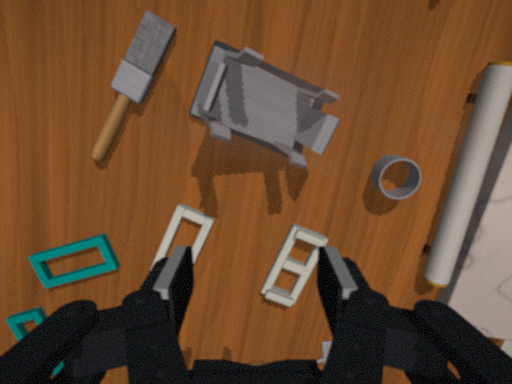

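The wrist view shows the cradle at (265,100), with its low end to the right at (318,130), the spacer at (183,235) partly behind a finger, and the retainer at (295,265). I'll check the wrist depth and the cradle here.

```bash
python3 - <<'E'
from h import *
p=cv2.imread("pics/w1.png"); d=np.load("pics/w1.npy"); c=get_calibration("wrist"); P=cloud(c,d)
for u,v in [(60,180),(350,220),(150,300),(450,330),(230,220)]: print("table",P[v,u].round(4))
Q=P[35:175,180:345].reshape(-1,3)
S=Q[(Q[:,2]>.035)&(Q[:,2]<.09)]
rng=np.random.default_rng(0); best=None
for _ in range(3000):
    a,b,e=S[rng.choice(len(S),3,False)]; nn=np.cross(b-a,e-a); l=np.linalg.norm(nn)
    if l<1e-5: continue
    nn/=l; nn*=np.sign(nn[2])
    if abs(nn[2]-np.cos(.436))>.04: continue
    i=abs((S-a)@nn)<.003
    if best is None or i.sum()>best.sum(): best=i
I=S[best]; m=I.mean(0); nn=np.linalg.svd(I-m)[2][2]; nn*=np.sign(nn[2])
print("bed",len(I),m.round(4),nn.round(4),"tilt",np.degrees(np.arccos(nn[2])),"yaw",np.degrees(np.arctan2(nn[1],nn[0])))
# points in nest frame guess
for yaw in (-12.6,):
    y=np.radians(yaw); t=np.radians(25)
    hx=np.array([np.cos(y),np.sin(y),0]); N=np.sin(t)*hx+np.array([0,0,np.cos(t)]); X=np.cos(t)*hx-np.array([0,0,np.sin(t)]); Y=np.cross(N,X)
    W=np.c_[X,Y,N]; L=(P[35:175,180:345].reshape(-1,3)-[.527,-.016,.062])@W*1000
    print("bed z in nest",np.median(L[(abs(L[:,0])<40)&(abs(L[:,1])<25)],axis=0).round(1))
    g=L[(L[:,2]>15)&(L[:,2]<44)]
    # inner faces of side guides
    for nm,sel,ax in [("+y guide",(g[:,1]>20)&(abs(g[:,0])<61),1),("-y",(g[:,1]<-20)&(abs(g[:,0])<61),1),("+x",(g[:,0]>50)&(abs(g[:,1])<20),0),("-x",(g[:,0]<-50)&(abs(g[:,1])<20),0)]:
        v=g[sel]; print(nm,len(v),np.percentile(v[:,ax],[2,10,25,50,75,90,98]).round(1) if len(v) else "")
E
python3 - <<'E'
import cv2
p=cv2.imread("pics/w1.png"); cv2.imwrite("pics/w1c.png",cv2.resize(p[30:180,175:350],None,fx=4.5,fy=3.9*4.5/3.9,interpolation=cv2.INTER_CUBIC)[:600,:790])
E
```

```text
table [ 0.2674 -0.1653  0.0006]
table [ 0.6905 -0.155  -0.0012]
table [ 0.5001 -0.0687  0.3765]
table [ 0.5853 -0.0537  0.3909]
table [ 0.5153 -0.185  -0.0007]
bed 5767 [ 0.526  -0.0122  0.0618] [ 0.4077 -0.1011  0.9075] tilt 24.838283739072416 yaw -13.92854915831735
bed z in nest [-3.   0.7 -1. ]
+y guide 203 [33.6 33.8 35.  35.5 37.5 38.7 39.9]
-y 195 [-34.9 -33.7 -31.5 -30.3 -29.  -28.8 -28.6]
+x 519 [62.4 62.7 63.1 63.4 63.8 64.1 64.7]
-x 196 [-71.1 -70.9 -70.8 -70.5 -70.3 -70.1 -65.8]
```

View pics/w1c.png

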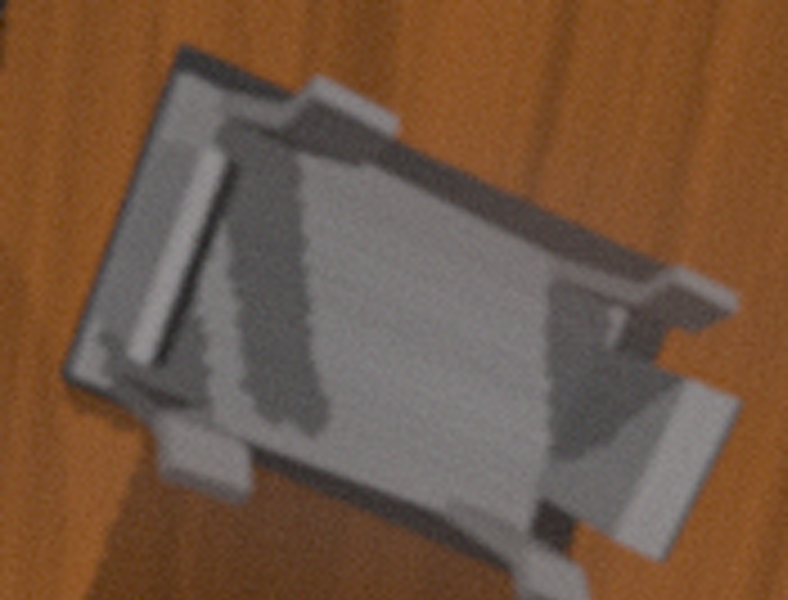

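```bash
cat >> h.py <<'E'
def nestW(yaw):
    y=np.radians(yaw); t=np.radians(25)
    hx=np.array([np.cos(y),np.sin(y),0]); N=np.sin(t)*hx+np.array([0,0,np.cos(t)]); X=np.cos(t)*hx-np.array([0,0,np.sin(t)])
    return np.c_[X,np.cross(N,X),N]
E
python3 - <<'E'
from h import *
d=np.load("pics/w1.npy"); c=get_calibration("wrist"); P=cloud(c,d)
W=nestW(-12.6); O=np.array([.5256,-.0133,.062]); L=(P[35:175,180:345].reshape(-1,3)-O)@W*1000
g=L[(L[:,2]>8)&(L[:,2]<42)]
for nm,sel,ax in [("+x",(abs(g[:,0]-64.5)<2.5)&(abs(g[:,1])<21),0),("-x",(g[:,0]<-50)&(abs(g[:,1])<20),0),("+y",(abs(g[:,1]-32)<3)&(abs(g[:,0])<61),1),("-y",(abs(g[:,1]+32)<3)&(abs(g[:,0])<61),1)]:
    v=g[sel]; 
    if len(v)<20: print(nm,len(v)); continue
    k=np.polyfit(v[:,1-ax],v[:,ax],1); print(nm,len(v),"slope deg",np.degrees(np.arctan(k[0])),"at",k[1],np.ptp(v[:,1-ax]), np.percentile(v[:,ax],[5,50,95]))
# bed outline: bed points |z|<3
b=L[(abs(L[:,2])<2.5)]; 
for lo in range(-60,60,15):
    s=b[(b[:,0]>=lo)&(b[:,0]<lo+15)]; print(lo,len(s),np.percentile(s[:,1],[1,50,99]).round(1), np.median(s[:,2]).round(2))
# base-plate corners in w1 (crop/4.5)
cor=np.array([[180,45],[65,378]])/4.5+[175,30]
X=ray(c,cor,.008); print(X,np.linalg.norm(X[0]-X[1]),np.degrees(np.arctan2(*(X[0]-X[1])[:2][::-1])))
E
```

```text
+x 596 slope deg 0.8647656890605273 at 65.20384477587123 41.7963209221642 [64.38465927 65.20672962 66.05385465]
-x 286 slope deg 0.8851374583782513 at -68.75534541067546 39.83764839774689 [-69.22392303 -68.7183384  -68.33176674]
+y 147 slope deg -0.46760584035836206 at 32.904228928791056 120.11602848059877 [31.32471901 32.87488282 34.71866887]
-y 201 slope deg -0.6389248584841443 at -32.51898274445578 120.54913797418337 [-34.64280314 -32.53216642 -30.97782027]
-60 328 [-31.6   9.2  36.2] -0.03
-45 787 [-31.6   1.5  32.6] -0.04
-30 801 [-35.1   1.5  35. ] -0.12
-15 790 [-35.5   1.7  36.8] -0.08
0 741 [-35.7   2.   36.5] -0.17
15 712 [-36.    1.2  36.3] -0.19
30 645 [-36.1   1.4  36. ] -0.22
45 550 [-32.    0.3  31.1] -0.24
[[ 0.46160717  0.0524089   0.008     ]
 [ 0.44034333 -0.04235416  0.008     ]] 0.0971194560284031 77.35291617622293
```

```bash
python3 - <<'E'
from h import *
s,t=goto([0.448,-0.237,0.16],down(74.6))
E
```

```text
shift [-145.6 -113.1  159.2] turn [-0.0021  0.0017  0.4383] rows>= 5.841858137706688 3.507252840668041
```

```bash
python3 -m jog '[[[-40,-30,20],[0,0,0.11],1],[[-75,-60,45],[0,0,0.22],1],[[-105,-85,75],[0,0,0.33],1],[[-130,-100,110],[0,0,0.438],1],[[-146,-113,140],[0,0,0.438],1],[[-146,-113,159],[0,0,0.438],1],[[-146,-113,159],[0,0,0.438],1],[[-146,-113,159],[0,0,0.438],1]]'
cat >> h.py <<'E'
def look(name,z,sat=70,val=90,box=None):
    o=get_obs(); c=get_calibration("wrist"); p,d=camera("wrist"); p=p[:,:,::-1].copy(); cv2.imwrite(f"pics/{name}.png",p); np.save(f"pics/{name}.npy",d)
    hsv=cv2.cvtColor(p,cv2.COLOR_BGR2HSV); P=cloud(c,d)
    m=((hsv[...,1]<sat)&(hsv[...,2]>val)&(d>.19)&(P[...,2]>-.01)).astype(np.uint8)
    m=cv2.morphologyEx(m,cv2.MORPH_OPEN,np.ones((3,3)))
    return o,c,p,d,P,m
E
python3 - <<'E'
from h import *
o,c,p,d,P,m=look("w2",.014)
print(o["eef_pos"],o["opening"],np.linalg.norm(o["dq"]))
cs,_=cv2.findContours(m,cv2.RETR_EXTERNAL,cv2.CHAIN_APPROX_NONE)
for k in cs:
    if cv2.contourArea(k)<2000: continue
    X=ray(c,k.reshape(-1,2),.014)[:,:2]*1000; r=cv2.minAreaRect(X.astype(np.float32)); print(cv2.boundingRect(k),r)
E
```

```text
time_s: 2.37
eef_pos: [0.4462, -0.2356, 0.1578]
eef_rot: [-0.003, 0.796, 0.606, -0.002]
wrist_force: [0.8, 0.1, 1.4]
opening: 1.006
[ 0.4461783  -0.23560784  0.15780034] 1.0056657736542545 0.09705075284888477
(229, 111, 66, 132) ((450.0042724609375, -237.45370483398438), (120.37832641601562, 56.331512451171875), 74.43456268310547)
(415, 54, 86, 149) ((620.2649536132812, -240.90013122558594), (123.82673645019531, 57.28110122680664), 76.50736999511719)
```

View pics/w2.png

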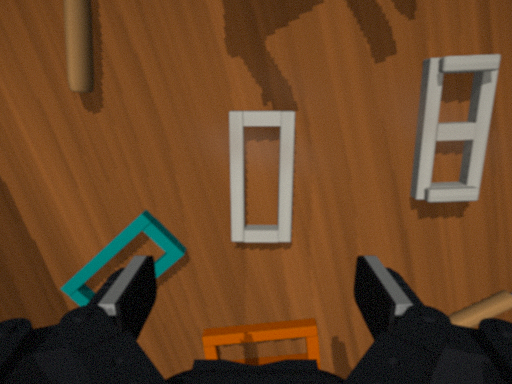

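The wrist view shows the silver spacer at (262,177), measuring 120.4 x 56.3 mm as it should. The turquoise frame at (125,262) is clear of the finger paths.

```bash
python3 - <<'E'
from h import *
goto([0.450,-0.2375,0.03],down(74.4))
E
```

```text
shift [ -0.7   2.7 130.2] turn [-0.0032  0.0007  0.0034] rows>= 3.1218536576724087 0.03766732881983814
```

```bash
python3 -m jog '[[[-1,3,35],[-0.003,0.001,0.003],1],[[-1,3,70],[-0.003,0.001,0.003],1],[[-1,3,100],[-0.003,0.001,0.003],1],[[-1,3,120],[-0.003,0.001,0.003],1],[[-1,3,130],[-0.003,0.001,0.003],1],[[-1,3,130],[-0.003,0.001,0.003],1],[[-1,3,130],[-0.003,0.001,0.003],1]]'
python3 - <<'E'
from h import *
o,c,p,d,P,m=look("w3",.014)
print(o["eef_pos"],o["opening"],np.linalg.norm(o["dq"]))
C=Rt(o["eef_rot"]); T=C.inv().apply((P.reshape(-1,3)-o["eef_pos"])).reshape(P.shape)*1000
k=(d>.05)&(P[...,2]>.025)&(abs(T[...,0])<14)&(abs(T[...,1])<70)
print("finger lowest tool z", np.percentile(T[k][:,2],[95,99,99.9]), "world z",np.percentile(P[k][:,2],[.1,1,5]))
E
```

```text
time_s: 3.0
eef_pos: [0.4519, -0.238, 0.0319]
eef_rot: [0.001, 0.796, 0.605, 0.0]
wrist_force: [-0.5, 0.0, 0.7]
opening: 0.998
[ 0.45189313 -0.23798684  0.03190766] 0.9978645469122922 0.023657491612090437
finger lowest tool z [-31.66594163 -24.36075284 -21.29299131] world z [0.05321682 0.05627055 0.0635681 ]
```

View pics/w3.png

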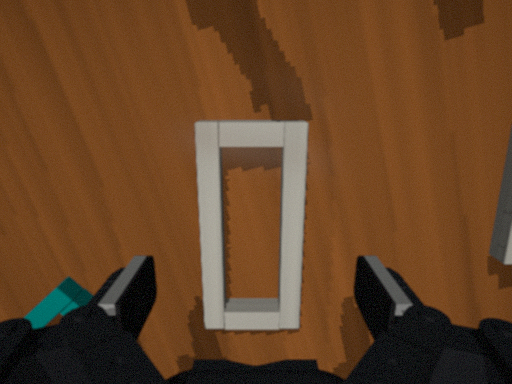

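```bash
python3 - <<'E'
from h import *
p,d=camera("scene"); c=get_calibration("scene"); P=cloud(c,d); o=get_obs()
u,v=proj(c,[o["eef_pos"]])[0]; print(u,v)
u,v=int(u),int(v); cr=p[v-50:v+30,u-50:u+50,::-1]; cv2.imwrite("pics/s3.png",cv2.resize(cr,None,fx=7,fy=7,interpolation=cv2.INTER_CUBIC))
C=Rt(o["eef_rot"]); T=C.inv().apply((P.reshape(-1,3)-o["eef_pos"])).reshape(P.shape)*1000
k=(abs(T[...,0])<13)&(abs(T[...,1])<65)&(abs(T[...,1])>36)&(P[...,2]>.008); 
print(k.sum(),np.sort(P[k][:,2])[:30].round(3))
for q in [[0,44,z] for z in (-30,-20,-10,0,10)]: print(q,proj(c,[o["eef_pos"]+C.apply(np.array(q)/1000)])-[u-50,v-50])
E
```

```text
220.79313796798837 166.0993392458161
407 [0.052 0.052 0.054 0.055 0.055 0.057 0.057 0.058 0.06  0.06  0.061 0.061
 0.061 0.062 0.063 0.063 0.064 0.064 0.065 0.065 0.065 0.066 0.066 0.066
 0.067 0.068 0.068 0.068 0.068 0.069]
[0, 44, -30] [[40.78240457 51.08920207]]
[0, 44, -20] [[41.01745064 53.03047988]]
[0, 44, -10] [[41.24946313 54.94670296]]
[0, 44, 0] [[41.47850039 56.83835326]]
[0, 44, 10] [[41.70461929 58.70590043]]
```

View pics/s3.png

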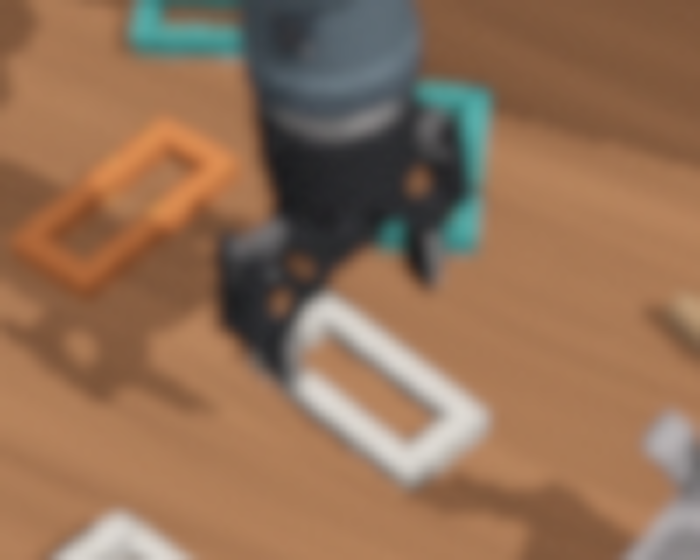

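Both cameras put the open tips about 20 mm behind the reported TCP (tips at 0.052 m, TCP at 0.032 m), which disagrees with the stated tip_extent. I'll descend in small steps and watch the force.

```bash
python3 -m jog '[[[0,-2,10],[0,0,0],1],[[0,-2,16],[0,0,0],1],[[0,-2,16],[0,0,0],1]]'; python3 -m jog '[[[0,0,6],[0,0,0],1],[[0,0,12],[0,0,0],1],[[0,0,12],[0,0,0],1]]'; python3 - <<'E'
from h import *
goto([0.450,-0.2375,-0.008],down(74.4))
E
```

```text
time_s: 3.35
eef_pos: [0.4498, -0.2379, 0.0158]
eef_rot: [0.001, 0.796, 0.605, 0.0]
wrist_force: [-1.4, 1.1, -0.2]
opening: 0.999
time_s: 3.6
eef_pos: [0.4489, -0.2373, 0.0024]
eef_rot: [0.0, 0.796, 0.605, 0.0]
wrist_force: [-0.1, 0.3, -0.8]
opening: 1.001
shift [ 0.1  1.2 10.4] turn [ 0.0006 -0.      0.001 ] rows>= 0.25036638515535087 0.009099785830374445
```

```bash
python3 -m jog '[[[0,1,6],[0,0,0],1],[[0,1,10],[0,0,0],1],[[0,1,10],[0,0,0],1]]'; python3 -m jog '[[[0,0,0],[0,0,0],0.8],[[0,0,0],[0,0,0],0.5],[[0,0,0],[0,0,0],0.4],[[0,0,0],[0,0,0],0.4],[[0,0,0],[0,0,0],0.4]]'; python3 - <<'E'
from h import *
o,c,p,d,P,m=look("w4",.014)
print(o["eef_pos"],o["opening"],o["wrist_force"])
C=Rt(o["eef_rot"]); T=C.inv().apply((P.reshape(-1,3)-o["eef_pos"])).reshape(P.shape)*1000
k=(d>.05)&(abs(T[...,0])<14)&(abs(T[...,1])<70)&(abs(T[...,1])>30)&(T[...,2]<-8)
print("finger lowest world z",np.percentile(P[k][:,2],[.1,1,5]))
E
```

```text
time_s: 3.85
eef_pos: [0.4492, -0.237, -0.0088]
eef_rot: [-0.001, 0.796, 0.605, 0.0]
wrist_force: [0.2, -0.1, 0.3]
opening: 0.995
time_s: 4.27
eef_pos: [0.4496, -0.2374, -0.0082]
eef_rot: [-0.0, 0.796, 0.605, 0.0]
wrist_force: [-0.5, 1.0, 3.6]
opening: 0.632
[ 0.44960015 -0.23736326 -0.00823662] 0.6321953771219252 [-0.46178021  0.96643112  3.5641063 ]
finger lowest world z [-2.30789806e-04 -1.81367011e-04  5.25331013e-05]
```

View pics/w4.png

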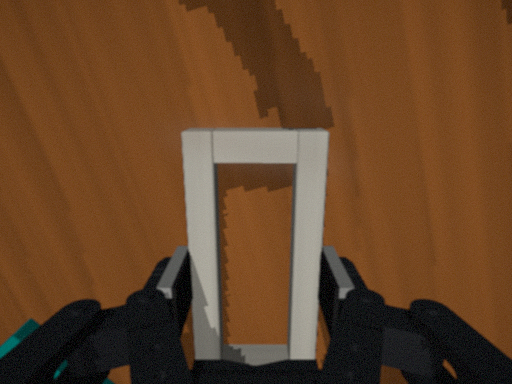

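Gripped: the pads close on both sides of the spacer at (180,290) and (330,290), opening 0.63. Now I lift and plan the placing.

```bash
python3 -m jog '[[[0,0,-10],[0,0,0],0.4],[[0,0,-40],[0,0,0],0.4],[[0,0,-80],[0,0,0],0.4],[[0,0,-120],[0,0,0],0.4],[[0,0,-160],[0,0,0],0.4],[[0,0,-200],[0,0,0],0.4],[[0,0,-220],[0,0,0],0.4],[[0,0,-220],[0,0,0],0.4]]'; cat >> h.py <<'E'
O=np.array([.5262,-.0132,.062]); YAW=-13.2; W=nestW(YAW)
RP=np.c_[-W[:,0],W[:,1],-W[:,2]]
def inhand(o,c,P,d,p,zlo,zhi):
    C=Rt(o["eef_rot"]); T=C.inv().apply((P.reshape(-1,3)-o["eef_pos"])).reshape(P.shape)*1000
    return T
E
python3 - <<'E'
from h import *
o,c,p,d,P,m=look("w5",.014)
print(o["eef_pos"],o["opening"],o["wrist_force"])
T=inhand(o,c,P,d,p,0,0)
k=(T[...,2]>-30)&(T[...,2]<0)&(abs(T[...,1])<27)&(d>.05)
print(np.percentile(T[k],[1,50,99],axis=0).round(1))
# top surface z of borders along x
for a,b in [(-70,-40),(40,48),(48,70)]:
    kk=k&(T[...,0]>a)&(T[...,0]<b); print(a,b,kk.sum(),np.median(T[kk],axis=0) if kk.sum() else '')
goto(O+W[:,2]*(.085-.015),RP)
goto(O+W[:,2]*(.110-.015)+[-.06,-.08,.03],RP)
E
```

```text
time_s: 4.98
eef_pos: [0.452, -0.2394, 0.2183]
eef_rot: [0.005, 0.796, 0.605, 0.001]
wrist_force: [0.4, -1.3, -1.1]
opening: 0.639
[ 0.45200612 -0.23941435  0.21834001] 0.6393925113802069 [ 0.37856338 -1.33897398 -1.06912722]
[[-48.6 -26.7 -23.7]
 [ 21.4   2.3 -21.7]
 [ 59.9  26.7  -9.2]]
-70 -40 1620 [-47.89655938  -0.34062466 -15.80933992]
40 48 1290 [ 44.02435769  15.400392   -21.7372245 ]
48 70 4890 [ 5.46127979e+01  1.62768269e-02 -2.17690167e+01]
shift [238.6  41.3  89.3] turn [ 0.3535  0.3432 -1.5835] rows>= 6.189826605381719 13.27055618431763
shift [145.8  15.8  36.7] turn [ 0.3535  0.3432 -1.5835] rows>= 3.624971806063503 13.27055618431763
```

View pics/w5.png

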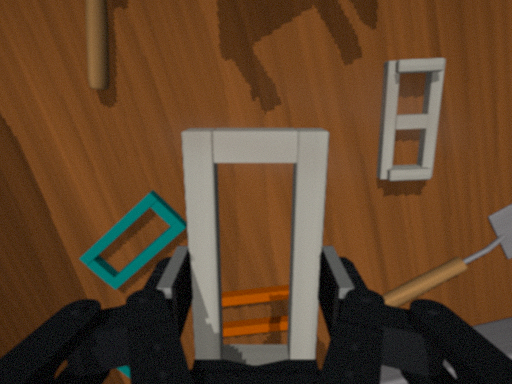

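```bash
python3 -m jog '[[[10,1,0],[0.025,0.025,-0.113],0.4],[[20,2,0],[0.05,0.049,-0.226],0.4],[[30,3,0],[0.076,0.074,-0.339],0.4],[[40,5,2],[0.101,0.098,-0.452],0.4],[[50,6,4],[0.126,0.123,-0.566],0.4],[[60,7,7],[0.152,0.147,-0.679],0.4],[[70,8,10],[0.177,0.172,-0.792],0.4],[[80,9,13],[0.202,0.196,-0.905],0.4],[[90,10,16],[0.227,0.221,-1.018],0.4],[[100,11,19],[0.253,0.245,-1.131],0.4],[[110,12,22],[0.278,0.27,-1.244],0.4],[[120,13,26],[0.303,0.294,-1.357],0.4],[[130,14,30],[0.328,0.319,-1.47],0.4],[[146,16,37],[0.3535,0.3432,-1.5835],0.4],[[146,16,37],[0.3535,0.3432,-1.5835],0.4],[[146,16,37],[0.3535,0.3432,-1.5835],0.4]]'
python3 - <<'E'
from h import *
o=get_obs(); print(o["q"].round(2))
goto(O+W[:,2]*(.085-.015),RP)
E
```

```text
time_s: 6.37
eef_pos: [0.5043, -0.1008, 0.1754]
eef_rot: [-0.217, 0.112, 0.969, 0.025]
wrist_force: [-0.4, -0.1, -1.3]
opening: 0.633
[-0.39  0.43  1.46 -0.07  1.69 -1.72]
shift [-49.3  90.3  31.9] turn [ 0.     -0.0047  0.0007] rows>= 2.5830236591700246 0.038151103128979846
```

```bash
python3 -m jog '[[[-15,30,0],[0,-0.005,0],0.4],[[-32,60,5],[0,-0.005,0],0.4],[[-45,82,15],[0,-0.005,0],0.4],[[-49,90,32],[0,-0.005,0.001],0.4],[[-49,90,32],[0,-0.005,0.001],0.4],[[-49,90,32],[0,-0.005,0.001],0.4]]'
python3 - <<'E'
from h import *
o,c,p,d,P,m=look("w6",.014)
print(o["eef_pos"],o["opening"],o["wrist_force"])
L=(P.reshape(-1,3)-O)@W*1000; L=L.reshape(P.shape)
k=(d>.05)&(L[...,2]>60)&(L[...,2]<98)&(abs(L[...,1])<27); print("part in nest",np.percentile(L[k],[1,50,99],axis=0).round(1))
g=(d>.05)&(L[...,2]>8)&(L[...,2]<42)
for nm,s in [("+x",g&(abs(L[...,0]-64.5)<6)&(abs(L[...,1])<21)),("-x",g&(abs(L[...,0]+66)<7)&(abs(L[...,1])<21)),("+y",g&(abs(L[...,1]-32)<6)&(abs(L[...,0])<61)),("-y",g&(abs(L[...,1]+32)<6)&(abs(L[...,0])<61))]:
    print(nm,s.sum(),np.percentile(L[s],[5,50,95],axis=0).round(1).tolist() if s.sum() else '')
goto(O+W[:,2]*(.0080-.0148),RP)
E
```

```text
time_s: 6.87
eef_pos: [0.5531, -0.0205, 0.1245]
eef_rot: [-0.217, 0.113, 0.969, 0.025]
wrist_force: [-0.1, 0.1, -1.4]
opening: 0.636
[ 0.55310031 -0.02053374  0.1245024 ] 0.6362119333605265 [-0.07478549  0.05181125 -1.37309002]
part in nest [[-62.2 -26.7  77.3]
 [-23.9   4.5  90. ]
 [ 46.4  25.5  92.4]]
+x 1918 [[65.4, -19.0, 10.1], [66.1, -1.2, 26.5], [66.8, 17.0, 40.6]]
-x 0 
+y 53 [[-58.3, 30.3, 10.1], [-58.1, 32.2, 20.9], [-56.9, 34.9, 36.6]]
-y 50 [[-58.6, -37.7, 11.9], [-58.6, -34.8, 22.2], [-57.2, -33.5, 34.8]]
shift [-0.8  1.5 76.7] turn [-0.     -0.0007 -0.0022] rows>= 1.8398962981352704 0.018513919137970174
```

View pics/w6.png

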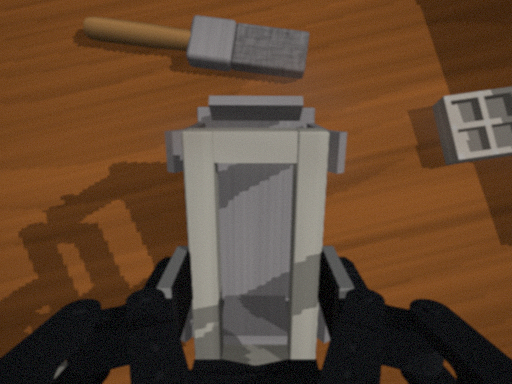

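```bash
sed -i 's/^O=.*; YAW/O=np.array([.5268,-.0146,.0616]); YAW/' h.py; python3 -m jog '[[[-2,0,20],[0,0,-0.002],0.4],[[-2,0,40],[0,0,-0.002],0.4],[[-2,0,56],[0,0,-0.002],0.4],[[-2,0,66],[0,0,-0.002],0.4],[[-2,0,72],[0,0,-0.002],0.4],[[-2,0,74],[0,0,-0.002],0.4],[[-2,0,74],[0,0,-0.002],0.4]]'
python3 - <<'E'
from h import *
goto(O+W[:,2]*(.007-.0148),RP)
E
```

```text
time_s: 7.5
eef_pos: [0.5257, -0.0151, 0.0584]
eef_rot: [-0.215, 0.113, 0.97, 0.025]
wrist_force: [0.8, 0.0, -1.4]
opening: 0.637
shift [0.5 0.8 4.5] turn [ 0.0001  0.0003 -0.0009] rows>= 0.10935385256877737 0.007763954176200544
```

```bash
python3 -m jog '[[[0,0,1],[0,0,0],0.4],[[0,0,2],[0,0,0],0.4],[[0,0,2],[0,0,0],0.4]]';  python3 -m jog '[[[0,0,1],[0,0,0],0.4],[[0,0,1.5],[0,0,0],0.4],[[0,0,1.5],[0,0,0],0.4]]'
python3 - <<'E'
from h import *
goto(O+W[:,2]*(.007-.0148),RP)
E
```

```text
time_s: 7.75
eef_pos: [0.5255, -0.0151, 0.0571]
eef_rot: [-0.214, 0.113, 0.97, 0.025]
wrist_force: [-0.3, 0.0, -1.3]
opening: 0.636
time_s: 8.0
eef_pos: [0.5249, -0.0149, 0.0558]
eef_rot: [-0.214, 0.113, 0.97, 0.025]
wrist_force: [-0.2, 0.3, -1.0]
opening: 0.634
shift [0.8 0.8 1.7] turn [-0.      0.0016 -0.0009] rows>= 0.04985580072370524 0.015001095850576449
```

```bash
python3 -m jog '[[[0,0,1],[0,0,0],0.4],[[0,0,2],[0,0,0],0.4],[[0,0,2],[0,0,0],0.4]]'
python3 - <<'E'
from h import *
o,c,p,d,P,m=look("w7",.014)
print(o["eef_pos"],o["opening"],o["wrist_force"])
goto(O+W[:,2]*(.007-.0148),RP)
E
```

```text
time_s: 8.25
eef_pos: [0.5245, -0.0148, 0.0546]
eef_rot: [-0.214, 0.113, 0.97, 0.025]
wrist_force: [0.2, -1.2, 3.4]
opening: 0.635
[ 0.52447999 -0.01479624  0.05457014] 0.6354091412126862 [ 0.2109758  -1.17613717  3.3732278 ]
shift [1.  0.7 0.5] turn [ 0.0002  0.0025 -0.001 ] rows>= 0.03197020360236723 0.02120942582082156
```

View pics/w7.png

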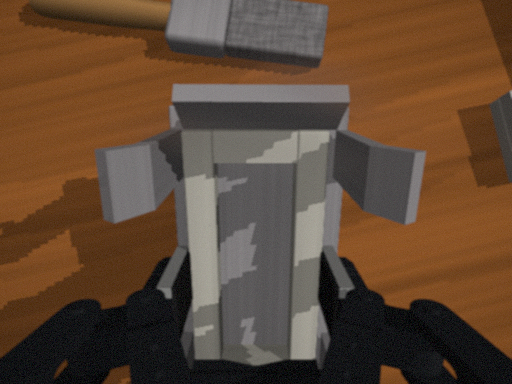

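Contact: force +3.4 N, and the spacer sits centred between the guides. I'll release and back off.

```bash
python3 -m jog '[[[0,0,0],[0,0,0],0.7],[[0,0,0],[0,0,0],0.85],[[0,0,0],[0,0,0],0.95],[[0,0,0],[0,0,0],1],[[0,0,0],[0,0,0],1],[[0,0,-20],[0,0,0],1],[[0,0,-50],[0,0,0],1],[[0,0,-90],[0,0,0],1],[[0,0,-130],[0,0,0],1],[[0,0,-160],[0,0,0],1],[[0,0,-160],[0,0,0],1],[[0,0,-160],[0,0,0],1]]'
python3 - <<'E'
from h import *
o,c,p,d,P,m=look("w8",.014)
print(o["eef_pos"],o["opening"],o["wrist_force"])
L=((P.reshape(-1,3)-O)@W*1000).reshape(P.shape)
print("border z",[np.median(L[(abs(L[...,0]-x)<3)&(abs(L[...,1]-y)<3)][:,2]).round(1) for x,y in [(54,0),(-54,0),(0,22),(0,-22)]],"bed",np.median(L[(abs(L[...,0])<30)&(abs(L[...,1])<10)][:,2]))
E
```

```text
time_s: 9.3
eef_pos: [0.5915, -0.0306, 0.2015]
eef_rot: [-0.212, 0.113, 0.971, 0.024]
wrist_force: [0.1, 0.2, -0.6]
opening: 1.001
[ 0.59149038 -0.03063654  0.20153607] 1.001275268594622 [ 0.09969684  0.19276938 -0.56211244]
border z [np.float64(14.5), np.float64(14.6), np.float64(14.5), np.float64(14.0)] bed 236.9212793944282
```

View pics/w8.png

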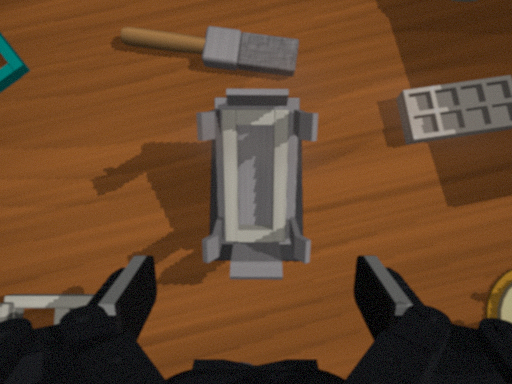

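```bash
cat >> h.py <<'E'
def inplace(c,p,m,zt):
    """outline of the piece on the plane zt (m) above the bed, in nest mm"""
    k=max(cv2.findContours(m,cv2.RETR_EXTERNAL,cv2.CHAIN_APPROX_NONE)[0],key=cv2.contourArea).reshape(-1,2)
    T=c["world_from_camera"]; D=np.c_[(k[:,0]-c["cx"])/c["fx"],(k[:,1]-c["cy"])/c["fy"],np.ones(len(k))]@T[:3,:3].T
    Oz=O+W[:,2]*zt; X=T[:3,3]+D*(((Oz-T[:3,3])@W[:,2])/(D@W[:,2]))[:,None]
    return cv2.minAreaRect(((X-O)@W[:,:2]*1000).astype(np.float32))
E
python3 - <<'E'
from h import *
p=cv2.imread("pics/w8.png"); d=np.load("pics/w8.npy"); c=get_calibration("wrist"); P=cloud(c,d)
L=((P.reshape(-1,3)-O)@W*1000).reshape(P.shape)
k=((abs(L[...,2]-14.4)<3)&(abs(L[...,1])<32)&(abs(L[...,0])<66)).astype(np.uint8)
print(inplace(c,p,k,.014))
print(p[170,228],p[170,240],p[170,300])
hsv=cv2.cvtColor(p,cv2.COLOR_BGR2HSV); k=(k>0)&(p[...,0].astype(int)<p[...,1]-4)
k=cv2.morphologyEx(k.astype(np.uint8),cv2.MORPH_OPEN,np.ones((3,3)))
print(inplace(c,p,k,.014))
g=(L[...,2]>18)&(L[...,2]<42)
for nm,s,a in [("+x",g&(abs(L[...,0]-64.5)<6)&(abs(L[...,1])<21),0),("-x",g&(abs(L[...,0]+66)<7)&(abs(L[...,1])<21),0),("+y",g&(abs(L[...,1]-32)<6)&(abs(L[...,0])<61),1),("-y",g&(abs(L[...,1]+32)<6)&(abs(L[...,0])<61),1)]:
    print(nm,s.sum(),np.percentile(L[s][:,a],[5,50,95]).round(1) if s.sum() else '')
E
```

```text
((-1.4497184753417969, -1.8175468444824219), (55.32698440551758, 118.01152038574219), 89.86993408203125)
[153 161 167] [122 120 121] [61 63 68]
((-55.82171630859375, 13.152078628540039), (26.517210006713867, 16.804546356201172), 58.12532043457031)
+x 599 [63.5 64.  64.6]
-x 8 [-65.8 -65.3 -65.3]
+y 249 [30.9 31.5 35.3]
-y 253 [-37.1 -33.  -32.4]
```

Spacer: flat (top 14.4 mm above the bed), centre about 1 mm from the middle. Next is the mould.

```bash
python3 - <<'E'
from h import *
c=get_calibration("top"); print("showpiece",ray(c,[[157,128]],0.01))
s,t=goto([0.4965,0.2195,0.20],down(84.7))
E
```

```text
showpiece [[0.72823924 0.2369836  0.01      ]]
shift [134.7 221.6  61.8] turn [-0.3103 -0.3562  1.4078] rows>= 6.39361794624695 11.88271813992346
```

```bash
python3 -m jog '[[[11,18,0],[-0.026,-0.03,0.117],1],[[22,37,5],[-0.052,-0.059,0.235],1],[[34,55,11],[-0.078,-0.089,0.352],1],[[45,74,17],[-0.103,-0.119,0.469],1],[[56,92,23],[-0.129,-0.148,0.587],1],[[67,111,29],[-0.155,-0.178,0.704],1],[[79,129,35],[-0.181,-0.208,0.821],1],[[90,148,40],[-0.207,-0.237,0.939],1],[[101,166,46],[-0.233,-0.267,1.056],1],[[112,185,51],[-0.259,-0.297,1.173],1],[[124,203,56],[-0.285,-0.327,1.29],1],[[135,222,62],[-0.3103,-0.3562,1.408],1],[[135,222,62],[-0.3103,-0.3562,1.408],1],[[135,222,62],[-0.3103,-0.3562,1.408],1],[[135,222,62],[-0.3103,-0.3562,1.408],1]]'
python3 - <<'E'
from h import *
o,c,p,d,P,m=look("w9",.02,val=60)
print(o["eef_pos"],o["opening"],np.linalg.norm(o["dq"]))
cs,_=cv2.findContours(m,cv2.RETR_EXTERNAL,cv2.CHAIN_APPROX_NONE)
for k in cs:
    if cv2.contourArea(k)<2000: continue
    X=ray(c,k.reshape(-1,2),.02)[:,:2]*1000; r=cv2.minAreaRect(X.astype(np.float32)); print(cv2.boundingRect(k),r)
E
```

```text
time_s: 10.6
eef_pos: [0.4951, 0.2197, 0.1985]
eef_rot: [-0.001, 0.738, 0.675, -0.001]
wrist_force: [0.6, -0.3, 0.5]
opening: 1.001
[0.49513032 0.21969989 0.19848582] 1.001419416372153 0.03123801940077846
(152, 303, 47, 76) ((380.29205322265625, 23.619014739990234), (106.66447448730469, 41.00802230834961), 69.90545654296875)
(228, 106, 59, 121) ((496.5495910644531, 221.1771240234375), (121.02643585205078, 56.22576904296875), 85.17352294921875)
(21, 78, 113, 113) ((326.44952392578125, 268.8292236328125), (106.78948211669922, 106.28083801269531), 37.504947662353516)
```

View pics/w9.png

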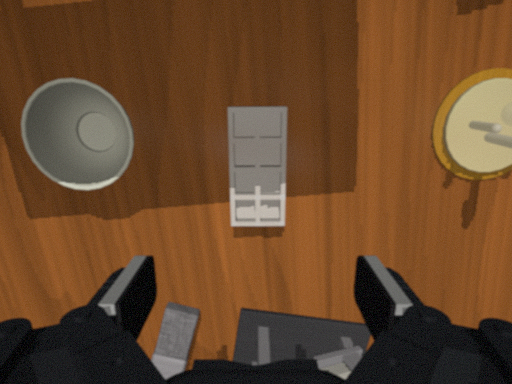

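The mould is at (258,166), 121.0 x 56.2 mm as stated, with the bowl and showpiece well clear.

```bash
python3 - <<'E'
from h import *
goto([0.4965,0.2212,0.02],down(85.2))
E
```

```text
shift [  2.2   1.  178.8] turn [-0.0022  0.0007 -0.0077] rows>= 4.28733998294566 0.06417590834510917
```

```bash
python3 -m jog '[[[1,1,35],[0,0,-0.008],1],[[2,1,75],[-0.002,0,-0.008],1],[[2,1,115],[-0.002,0,-0.008],1],[[2,1,150],[-0.002,0,-0.008],1],[[2,1,170],[-0.002,0,-0.008],1],[[2,1,179],[-0.002,0,-0.008],1],[[2,1,179],[-0.002,0,-0.008],1]]'
python3 - <<'E'
from h import *
goto([0.4965,0.2212,-0.0075],down(85.2))
E
```

```text
time_s: 11.23
eef_pos: [0.4949, 0.2195, 0.0171]
eef_rot: [-0.001, 0.736, 0.677, -0.003]
wrist_force: [-0.0, 0.4, -0.2]
opening: 0.998
shift [ 1.9  1.6 24.6] turn [-0.0053  0.0022 -0.0008] rows>= 0.593469427634052 0.04655345686972111
```

```bash
python3 -m jog '[[[2,2,12],[-0.005,0.002,0],1],[[2,2,20],[-0.005,0.002,0],1],[[2,2,24],[-0.005,0.002,0],1],[[2,2,24],[-0.005,0.002,0],1]]'; python3 -m jog '[[[0,0,0],[0,0,0],0.8],[[0,0,0],[0,0,0],0.5],[[0,0,0],[0,0,0],0.4],[[0,0,0],[0,0,0],0.4],[[0,0,0],[0,0,0],0.4]]'; python3 -m jog '[[[0,0,-10],[0,0,0],0.4],[[0,0,-40],[0,0,0],0.4],[[0,0,-80],[0,0,0],0.4],[[0,0,-120],[0,0,0],0.4],[[0,0,-160],[0,0,0],0.4],[[0,0,-200],[0,0,0],0.4],[[0,0,-220],[0,0,0],0.4],[[0,0,-220],[0,0,0],0.4]]'
python3 - <<'E'
from h import *
o,c,p,d,P,m=look("w10",.014)
print(o["eef_pos"],o["opening"],o["wrist_force"])
T=inhand(o,c,P,d,p,0,0)
k=(T[...,2]>-34)&(T[...,2]<0)&(abs(T[...,1])<30)&(d>.05)
print(np.percentile(T[k],[1,50,99],axis=0).round(1))
kk=k&(T[...,0]>56); print(kk.sum(),np.percentile(T[kk],[1,50,99],axis=0).round(1))
goto(O+W[:,2]*(.110-.015)+[-.06,.08,.03],RP)
E
```

```text
time_s: 11.57
eef_pos: [0.4971, 0.221, -0.0067]
eef_rot: [-0.0, 0.736, 0.677, -0.0]
wrist_force: [-0.6, -0.6, 0.4]
opening: 0.998
time_s: 11.98
eef_pos: [0.4982, 0.2212, -0.0054]
eef_rot: [0.001, 0.736, 0.677, 0.001]
wrist_force: [-1.0, -0.2, 7.0]
opening: 0.638
time_s: 12.65
eef_pos: [0.5009, 0.222, 0.2217]
eef_rot: [0.003, 0.736, 0.677, 0.006]
wrist_force: [1.2, 0.2, -1.5]
opening: 0.637
[0.50090302 0.22203018 0.22172953] 0.6367123259934769 [ 1.1685983   0.18497056 -1.4788639 ]
[[-49.3 -28.2 -29.5]
 [ 14.2  -0.5 -19.6]
 [ 59.9  26.8 -13.4]]
2365 [[ 56.1 -28.  -26.4]
 [ 58.8  -0.9 -24.7]
 [ 60.   26.5  -5.8]]
shift [-164.4   20.1   40.4] turn [ 0.3187  0.3633 -1.3988] rows>= 4.087529727871416 11.84287628987205
```

View pics/w10.png

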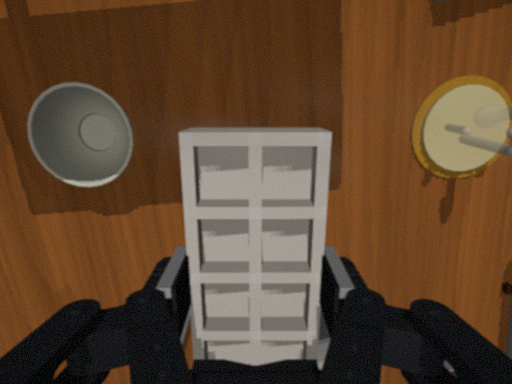

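```bash
python3 - <<'E'
from h import *
goto(O+W[:,2]*(.110-.015)+[-.06,.08,.05],RP)
E
```

```text
shift [-164.3   20.2   20.4] turn [ 0.3187  0.3633 -1.3988] rows>= 4.000546695768529 11.84287628987205
```

```bash
python3 -m jog '[[[-13,2,0],[0.027,0.03,-0.117],0.4],[[-27,3,0],[0.053,0.06,-0.233],0.4],[[-41,5,0],[0.08,0.09,-0.35],0.4],[[-55,7,0],[0.106,0.121,-0.466],0.4],[[-68,8,2],[0.133,0.151,-0.583],0.4],[[-82,10,4],[0.159,0.182,-0.699],0.4],[[-96,12,6],[0.186,0.212,-0.816],0.4],[[-110,13,9],[0.212,0.242,-0.932],0.4],[[-123,15,12],[0.239,0.272,-1.049],0.4],[[-137,17,15],[0.266,0.303,-1.165],0.4],[[-150,18,18],[0.292,0.333,-1.282],0.4],[[-164,20,20],[0.319,0.363,-1.399],0.4],[[-164,20,20],[0.319,0.363,-1.399],0.4],[[-164,20,20],[0.319,0.363,-1.399],0.4],[[-164,20,20],[0.319,0.363,-1.399],0.4]]'
python3 - <<'E'
from h import *
goto(O+W@[-.0005,-.0008,.085-.015],RP)
E
```

```text
time_s: 13.95
eef_pos: [0.5049, 0.0573, 0.1972]
eef_rot: [-0.216, 0.114, 0.97, 0.025]
wrist_force: [-0.7, -0.8, -0.5]
opening: 0.64
shift [-91.2 -65.5  36.8] turn [ 0.0002 -0.0014 -0.0029] rows>= 2.8342301401229766 0.025753162820631524
```

```bash
python3 -m jog '[[[-30,-22,0],[0,-0.001,-0.003],0.4],[[-60,-44,0],[0,-0.001,-0.003],0.4],[[-80,-60,8],[0,-0.001,-0.003],0.4],[[-91,-66,24],[0,-0.001,-0.003],0.4],[[-91,-66,37],[0,-0.001,-0.003],0.4],[[-91,-66,37],[0,-0.001,-0.003],0.4],[[-91,-66,37],[0,-0.001,-0.003],0.4]]'
python3 - <<'E'
from h import *
o,c,p,d,P,m=look("w11",.014)
print(o["eef_pos"],o["opening"],o["wrist_force"])
L=((P.reshape(-1,3)-O)@W*1000).reshape(P.shape)
g=(d>.05)&(L[...,2]>18)&(L[...,2]<42)
for nm,s,a in [("+x",g&(abs(L[...,0]-64.5)<6)&(abs(L[...,1])<21),0),("-x",g&(abs(L[...,0]+66)<7)&(abs(L[...,1])<21),0),("+y",g&(abs(L[...,1]-32)<6)&(abs(L[...,0])<61),1),("-y",g&(abs(L[...,1]+32)<6)&(abs(L[...,0])<61),1)]:
    print(nm,s.sum(),np.percentile(L[s][:,a],[5,50,95]).round(1) if s.sum() else '')
goto(O+W@[-.0005,-.0008,.024-.0152],RP)
E
```

```text
time_s: 14.53
eef_pos: [0.5533, -0.021, 0.125]
eef_rot: [-0.216, 0.112, 0.97, 0.025]
wrist_force: [0.4, -0.2, -1.0]
opening: 0.638
[ 0.55327228 -0.02095895  0.124981  ] 0.6383566762257212 [ 0.37092275 -0.15737431 -1.04095801]
+x 0 
-x 0 
+y 26 [31.7 34.6 36.3]
-y 40 [-37.2 -34.5 -32.3]
shift [-1.2 -0.7 61.4] turn [ 0.0002 -0.0003  0.0006] rows>= 1.4739270683925405 0.005506457351157338
```

View pics/w11.png

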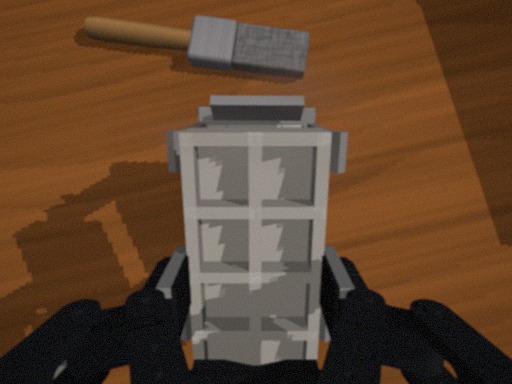

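The mould (180–330) is centred between the flares (167–347). Lowering.

```bash
python3 -m jog '[[[-1,0,20],[0,0,0],0.4],[[-1,0,36],[0,0,0],0.4],[[-1,0,48],[0,0,0],0.4],[[-1,0,54],[0,0,0],0.4],[[-1,0,57],[0,0,0],0.4],[[-1,0,57],[0,0,0],0.4],[[-1,0,57],[0,0,0],0.4]]'
python3 -m jog '[[[0,0,1],[0,0,0],0.4],[[0,0,2],[0,0,0],0.4],[[0,0,2],[0,0,0],0.4]]'
python3 - <<'E'
from h import *
goto(O+W@[-.0005,-.0008,.024-.0152],RP)
E
```

```text
time_s: 15.17
eef_pos: [0.5324, -0.0159, 0.0747]
eef_rot: [-0.214, 0.112, 0.97, 0.025]
wrist_force: [-0.1, 0.2, -1.1]
opening: 0.641
time_s: 15.42
eef_pos: [0.5319, -0.0159, 0.0732]
eef_rot: [-0.214, 0.112, 0.97, 0.025]
wrist_force: [-0.1, -0.8, -0.9]
opening: 0.638
shift [ 0.4 -0.7  4. ] turn [0.0001 0.0021 0.0005] rows>= 0.0972489439951574 0.01718701926984733
```

```bash
python3 -m jog '[[[0,0,1],[0,0,0],0.4],[[0,0,2],[0,0,0],0.4],[[0,0,2],[0,0,0],0.4]]';python3 -m jog '[[[0,0,1],[0,0,0],0.4],[[0,0,1.5],[0,0,0],0.4],[[0,0,1.5],[0,0,0],0.4]]'
python3 - <<'E'
from h import *
goto(O+W@[-.0005,-.0008,.024-.0152],RP)
E
```

```text
time_s: 15.67
eef_pos: [0.531, -0.0157, 0.0712]
eef_rot: [-0.214, 0.112, 0.97, 0.025]
wrist_force: [-1.2, -0.2, -1.0]
opening: 0.641
time_s: 15.92
eef_pos: [0.5307, -0.0156, 0.0703]
eef_rot: [-0.214, 0.112, 0.97, 0.025]
wrist_force: [0.7, -0.1, 2.8]
opening: 0.643
shift [ 0.4 -0.7  0.8] turn [0.0002 0.0024 0.0005] rows>= 0.02740456385869852 0.019497751862692612
```

Contact (force z rose from -1.0 to 2.8 N). Release and back off.

```bash
python3 -m jog '[[[0,0,0],[0,0,0],0.7],[[0,0,0],[0,0,0],0.85],[[0,0,0],[0,0,0],0.95],[[0,0,0],[0,0,0],1],[[0,0,0],[0,0,0],1],[[0,0,-20],[0,0,0],1],[[0,0,-50],[0,0,0],1],[[0,0,-90],[0,0,0],1],[[0,0,-130],[0,0,0],1],[[0,0,-140],[0,0,0],1],[[0,0,-140],[0,0,0],1],[[0,0,-140],[0,0,0],1]]'
python3 - <<'E'
from h import *
o,c,p,d,P,m=look("w12",.014)
print(o["eef_pos"],o["opening"],o["wrist_force"])
L=((P.reshape(-1,3)-O)@W*1000).reshape(P.shape)
print("rim z",[np.median(L[(abs(L[...,0]-x)<1.5)&(abs(L[...,1]-y)<3)&(L[...,2]<60)][:,2]).round(1) for x,y in [(57,-1),(-58,-1),(28,-1),(0,-1),(-28,-1)]])
k=((abs(L[...,2]-34)<4)&(abs(L[...,1])<31)&(abs(L[...,0])<63)).astype(np.uint8); print(inplace(c,p,k,.034))
goto([0.6205,-0.241,0.20],down(76.5))
E
```

```text
time_s: 16.92
eef_pos: [0.5879, -0.029, 0.1969]
eef_rot: [-0.214, 0.112, 0.97, 0.025]
wrist_force: [-1.3, -0.8, -0.4]
opening: 1.001
[ 0.58785306 -0.02904551  0.19692417] 1.0010389902799843 [-1.26315408 -0.81530336 -0.43516121]
rim z [np.float64(34.6), np.float64(34.1), np.float64(34.1), np.float64(34.4), np.float64(34.2)]
((-0.9891815185546875, -1.3160476684570312), (120.12316131591797, 56.062496185302734), 0.05521460995078087)
shift [ -71.7 -199.   -38.4] turn [-0.3433 -0.3421  1.5492] rows>= 5.155238196816234 12.989207452433282
```

View pics/w12.png

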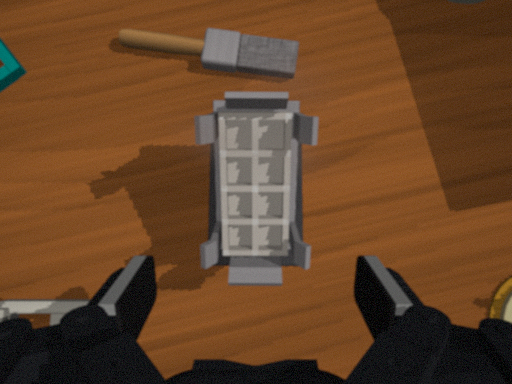

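Mould: flat (rim 34.1–34.6 mm), centre about (-1,-1.3) mm from the middle. Now the retainer.

```bash
python3 -m jog '[[[-5,-15,-20],[-0.026,-0.026,0.119],1],[[-11,-31,-38],[-0.053,-0.053,0.238],1],[[-17,-46,-38],[-0.079,-0.079,0.357],1],[[-22,-61,-38],[-0.106,-0.105,0.477],1],[[-28,-77,-38],[-0.132,-0.132,0.596],1],[[-33,-92,-38],[-0.158,-0.158,0.715],1],[[-39,-107,-38],[-0.185,-0.184,0.834],1],[[-44,-122,-38],[-0.211,-0.211,0.953],1],[[-50,-138,-38],[-0.238,-0.237,1.073],1],[[-55,-153,-38],[-0.264,-0.263,1.192],1],[[-61,-168,-38],[-0.29,-0.289,1.311],1],[[-66,-184,-38],[-0.317,-0.316,1.43],1],[[-72,-199,-38],[-0.343,-0.342,1.549],1],[[-72,-199,-38],[-0.343,-0.342,1.549],1],[[-72,-199,-38],[-0.343,-0.342,1.549],1],[[-72,-199,-38],[-0.343,-0.342,1.549],1]]'
python3 - <<'E'
from h import *
o,c,p,d,P,m=look("w13",.02,val=60)
print(o["eef_pos"],o["opening"],np.linalg.norm(o["dq"]))
cs,_=cv2.findContours(m,cv2.RETR_EXTERNAL,cv2.CHAIN_APPROX_NONE)
for k in cs:
    if cv2.contourArea(k)<2000: continue
    for z in (.014,.024):
        X=ray(c,k.reshape(-1,2),z)[:,:2]*1000; r=cv2.minAreaRect(X.astype(np.float32)); print(z,cv2.boundingRect(k),r)
E
```

```text
time_s: 18.3
eef_pos: [0.6198, -0.2398, 0.1981]
eef_rot: [-0.002, 0.784, 0.621, -0.0]
wrist_force: [-0.4, -0.0, -0.2]
opening: 0.997
[ 0.6197721  -0.2398075   0.19809016] 0.9968710537659494 0.02086638067026591
0.014 (375, 229, 69, 60) ((760.1353759765625, -379.90887451171875), (57.038414001464844, 64.39631652832031), 18.01544189453125)
0.024 (375, 229, 69, 60) ((756.4432373046875, -373.6019287109375), (55.333866119384766, 62.47193145751953), 18.01546287536621)
0.014 (229, 108, 58, 121) ((620.78857421875, -241.2709197998047), (123.31285095214844, 56.136253356933594), 76.79270935058594)
0.024 (229, 108, 58, 121) ((621.2606201171875, -239.10699462890625), (119.6278076171875, 54.458740234375), 76.79269409179688)
0.014 (444, 0, 56, 105) ((836.3623046875, -176.21937561035156), (42.951255798339844, 95.26930236816406), 2.9154539108276367)
0.024 (444, 0, 56, 105) ((830.392333984375, -175.99948120117188), (41.667720794677734, 92.42229461669922), 2.9154229164123535)
```

View pics/w13.png

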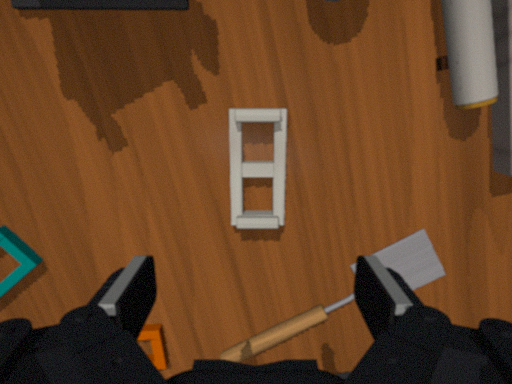

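The retainer is at (258,168), two windows with a crossbar, ribs up, about 120 x 56 mm. The spatula and coloured frames are clear of the finger paths.

```bash
python3 - <<'E'
from h import *
goto([0.621,-0.2393,0.02],down(76.8))
E
```

```text
shift [  0.5   1.2 178.5] turn [-0.0026 -0.0013 -0.0018] rows>= 4.281059772918629 0.027208567192914288
```

```bash
python3 -m jog '[[[0,1,35],[0,0,-0.002],1],[[0,1,75],[-0.003,-0.001,-0.002],1],[[0,1,115],[-0.003,-0.001,-0.002],1],[[0,1,150],[-0.003,-0.001,-0.002],1],[[0,1,170],[-0.003,-0.001,-0.002],1],[[0,1,178],[-0.003,-0.001,-0.002],1],[[0,1,178],[-0.003,-0.001,-0.002],1]]'
python3 - <<'E'
from h import *
goto([0.621,-0.2393,-0.006],down(76.8))
E
```

```text
time_s: 18.93
eef_pos: [0.6192, -0.2381, 0.0177]
eef_rot: [-0.002, 0.783, 0.622, -0.001]
wrist_force: [-0.3, 0.9, 0.4]
opening: 0.999
shift [-0.8  2.2 23.7] turn [-0.0045 -0.0022  0.0021] rows>= 0.5715770095079712 0.043714819355028266
```

```bash
python3 -m jog '[[[-1,2,12],[-0.004,-0.002,0.002],1],[[-1,2,20],[-0.004,-0.002,0.002],1],[[-1,2,23],[-0.004,-0.002,0.002],1],[[-1,2,23],[-0.004,-0.002,0.002],1]]'; python3 -m jog '[[[0,0,0],[0,0,0],0.8],[[0,0,0],[0,0,0],0.5],[[0,0,0],[0,0,0],0.4],[[0,0,0],[0,0,0],0.4],[[0,0,0],[0,0,0],0.4]]'; python3 -m jog '[[[0,0,-10],[0,0,0],0.4],[[0,0,-40],[0,0,0],0.4],[[0,0,-80],[0,0,0],0.4],[[0,0,-120],[0,0,0],0.4],[[0,0,-160],[0,0,0],0.4],[[0,0,-200],[0,0,0],0.4],[[0,0,-220],[0,0,0],0.4],[[0,0,-220],[0,0,0],0.4]]'
python3 - <<'E'
from h import *
o,c,p,d,P,m=look("w14",.014)
print(o["eef_pos"],o["opening"],o["wrist_force"])
T=inhand(o,c,P,d,p,0,0)
k=(T[...,2]>-38)&(T[...,2]<0)&(abs(T[...,1])<30)&(d>.05)
kk=k&(T[...,0]>48); print(kk.sum(),np.percentile(T[kk],[1,50,99],axis=0).round(1))
kk=k&(abs(T[...,1]-22)<3)&(abs(T[...,0]-30)<12); print("side bar",np.percentile(T[kk],[1,50,99],axis=0).round(1))
goto(O+W[:,2]*(.110-.015)+[-.06,-.08,.05],RP)
E
```

```text
time_s: 19.27
eef_pos: [0.6207, -0.2393, -0.0055]
eef_rot: [-0.0, 0.784, 0.621, -0.0]
wrist_force: [-0.0, 0.6, -0.5]
opening: 0.997
time_s: 19.68
eef_pos: [0.6217, -0.2399, -0.0041]
eef_rot: [0.001, 0.784, 0.621, 0.0]
wrist_force: [-0.3, 0.2, 6.5]
opening: 0.632
time_s: 20.35
eef_pos: [0.6242, -0.2414, 0.2242]
eef_rot: [0.006, 0.784, 0.621, 0.002]
wrist_force: [0.7, -0.8, -0.3]
opening: 0.632
[ 0.62424398 -0.24136673  0.22415143] 0.6321839182780081 [ 0.74801299 -0.78372776 -0.31786148]
5168 [[ 48.3 -27.6 -29. ]
 [ 55.1  -0.4 -27.2]
 [ 59.8  26.5  -4.3]]
side bar [[ 18.4  19.1 -18.9]
 [ 30.7  22.  -17.6]
 [ 41.8  24.9 -16.3]]
shift [ 106.6 -145.3   21.1] turn [ 0.3463  0.3504 -1.5427] rows>= 4.35152843829444 12.95946939851159
```

View pics/w14.png

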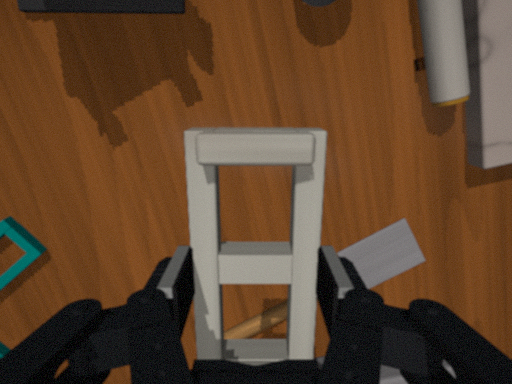

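```bash
python3 -m jog '[[[8,-11,0],[0.027,0.027,-0.119],0.4],[[16,-22,0],[0.053,0.054,-0.237],0.4],[[25,-34,0],[0.08,0.081,-0.356],0.4],[[33,-45,0],[0.107,0.108,-0.475],0.4],[[41,-56,0],[0.133,0.135,-0.593],0.4],[[49,-67,2],[0.16,0.162,-0.712],0.4],[[57,-78,5],[0.187,0.189,-0.831],0.4],[[66,-89,8],[0.213,0.216,-0.949],0.4],[[74,-101,11],[0.24,0.243,-1.068],0.4],[[82,-112,14],[0.266,0.27,-1.187],0.4],[[90,-123,17],[0.293,0.297,-1.305],0.4],[[98,-134,19],[0.32,0.323,-1.424],0.4],[[107,-145,21],[0.3463,0.3504,-1.5427],0.4],[[107,-145,21],[0.3463,0.3504,-1.5427],0.4],[[107,-145,21],[0.3463,0.3504,-1.5427],0.4],[[107,-145,21],[0.3463,0.3504,-1.5427],0.4]]'
python3 - <<'E'
from h import *
goto(O+W@[-.0005,-.0008,.085-.0108],RP)
E
```

```text
time_s: 21.73
eef_pos: [0.5061, -0.1037, 0.197]
eef_rot: [-0.215, 0.114, 0.97, 0.025]
wrist_force: [0.6, -0.1, -0.6]
opening: 0.627
shift [-56.4  90.8  48.6] turn [ 0.0005 -0.0006 -0.0029] rows>= 2.8159455556993302 0.02426441870648169
```

```bash
python3 -m jog '[[[-18,30,0],[0,0,-0.003],0.4],[[-37,60,5],[0,0,-0.003],0.4],[[-50,82,15],[0,0,-0.003],0.4],[[-56,91,30],[0,0,-0.003],0.4],[[-56,91,48],[0,0,-0.003],0.4],[[-56,91,48],[0,0,-0.003],0.4],[[-56,91,48],[0,0,-0.003],0.4]]'
python3 - <<'E'
from h import *
o,c,p,d,P,m=look("w15",.014)
print(o["eef_pos"],o["opening"],o["wrist_force"])
goto(O+W@[-.0005,-.0008,.041-.0108],RP)
E
```

```text
time_s: 22.32
eef_pos: [0.5561, -0.0228, 0.1291]
eef_rot: [-0.216, 0.113, 0.969, 0.025]
wrist_force: [-0.3, 0.4, -0.4]
opening: 0.625
[ 0.55608413 -0.02282597  0.12912163] 0.6250679615474429 [-0.26134947  0.36326587 -0.37349078]
shift [-0.   0.6 45.3] turn [ 0.001  -0.0001 -0.0022] rows>= 1.0868507431692498 0.01910865638314168
```

View pics/w15.png

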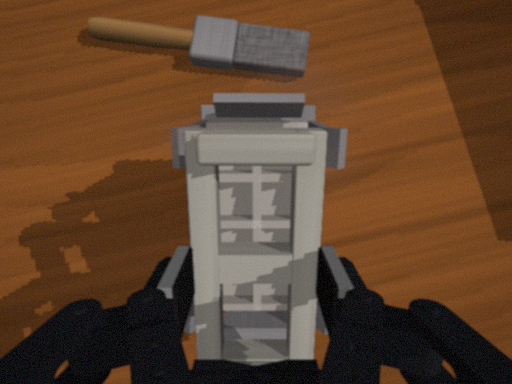

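```bash
python3 -m jog '[[[0,1,15],[0,0,-0.002],0.4],[[0,1,28],[0,0,-0.002],0.4],[[0,1,36],[0,0,-0.002],0.4],[[0,1,40],[0,0,-0.002],0.4],[[0,1,41],[0,0,-0.002],0.4],[[0,1,41],[0,0,-0.002],0.4],[[0,1,41],[0,0,-0.002],0.4]]'
python3 -m jog '[[[0,0,1],[0,0,0],0.4],[[0,0,2],[0,0,0],0.4],[[0,0,2],[0,0,0],0.4]]'
python3 - <<'E'
from h import *
goto(O+W@[-.0005,-.0008,.041-.0108],RP)
E
```

```text
time_s: 22.95
eef_pos: [0.5409, -0.0185, 0.0936]
eef_rot: [-0.215, 0.113, 0.97, 0.025]
wrist_force: [-0.3, -0.8, -0.7]
opening: 0.631
time_s: 23.2
eef_pos: [0.5403, -0.0183, 0.0919]
eef_rot: [-0.214, 0.112, 0.97, 0.025]
wrist_force: [-0.5, -0.0, -2.1]
opening: 0.628
shift [ 0.3 -0.3  3.2] turn [ 0.001   0.0013 -0.0003] rows>= 0.07708923571155903 0.013216895359538468
```

```bash
python3 -m jog '[[[0,0,1],[0,0,0],0.4],[[0,0,1.5],[0,0,0],0.4],[[0,0,1.5],[0,0,0],0.4]]';python3 -m jog '[[[0,0,1],[0,0,0],0.4],[[0,0,1.5],[0,0,0],0.4],[[0,0,1.5],[0,0,0],0.4]]'
python3 - <<'E'
from h import *
goto(O+W@[-.0005,-.0008,.041-.0108],RP)
E
```

```text
time_s: 23.45
eef_pos: [0.5396, -0.0181, 0.0905]
eef_rot: [-0.214, 0.112, 0.97, 0.025]
wrist_force: [-0.9, -0.7, -1.3]
opening: 0.628
time_s: 23.7
eef_pos: [0.5393, -0.018, 0.0896]
eef_rot: [-0.214, 0.112, 0.97, 0.025]
wrist_force: [-0.4, -0.3, 2.2]
opening: 0.629
shift [ 0.3 -0.4  0.6] turn [ 0.0011  0.0018 -0.0003] rows>= 0.019686176109737257 0.017063181379586817
```

Contact again (+2.2 N). Release and back off.

```bash
python3 -m jog '[[[0,0,0],[0,0,0],0.7],[[0,0,0],[0,0,0],0.85],[[0,0,0],[0,0,0],0.95],[[0,0,0],[0,0,0],1],[[0,0,0],[0,0,0],1],[[0,0,-20],[0,0,0],1],[[0,0,-50],[0,0,0],1],[[0,0,-90],[0,0,0],1],[[0,0,-120],[0,0,0],1],[[0,0,-120],[0,0,0],1],[[0,0,-120],[0,0,0],1],[[0,0,-120],[0,0,0],1]]'
python3 - <<'E'
from h import *
o,c,p,d,P,m=look("w16",.014)
print(o["eef_pos"],o["opening"],o["wrist_force"])
L=((P.reshape(-1,3)-O)@W*1000).reshape(P.shape)
z=lambda x,y:np.median(L[(abs(L[...,0]-x)<2)&(abs(L[...,1]-y)<3)&(L[...,2]<75)][:,2]).round(1)
print("ribs",z(55,-1),z(-55,-1),"sides",z(25,21),z(25,-23),z(-25,21),z(-25,-23),"crossbar",z(0,-1))
k=((abs(L[...,2]-53)<8)&(abs(L[...,1])<31)&(abs(L[...,0])<63)).astype(np.uint8); print(inplace(c,p,k,.058),inplace(c,p,k,.048))
s,_=camera("scene"); cv2.imwrite("pics/s16.png",cv2.resize(s[110:330,150:400,::-1],None,fx=2.7,fy=2.7,interpolation=cv2.INTER_CUBIC))
E
```

```text
time_s: 24.7
eef_pos: [0.5878, -0.0295, 0.1976]
eef_rot: [-0.215, 0.112, 0.97, 0.025]
wrist_force: [-0.1, 0.1, -0.5]
opening: 0.999
[ 0.58778613 -0.02946951  0.19758091] 0.9985043206262504 [-0.06683786  0.06929438 -0.50158789]
ribs 58.0 58.1 sides 48.2 48.5 48.4 48.4 crossbar 48.4
((-1.2611236572265625, -1.586822509765625), (53.63187026977539, 118.91658020019531), 89.9209976196289) ((1.7870979309082031, -1.5849571228027344), (55.84783172607422, 123.82998657226562), 89.92098999023438)
```

View pics/w16.png

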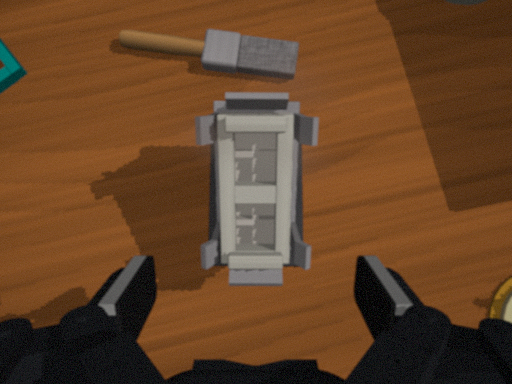

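View pics/s16.png

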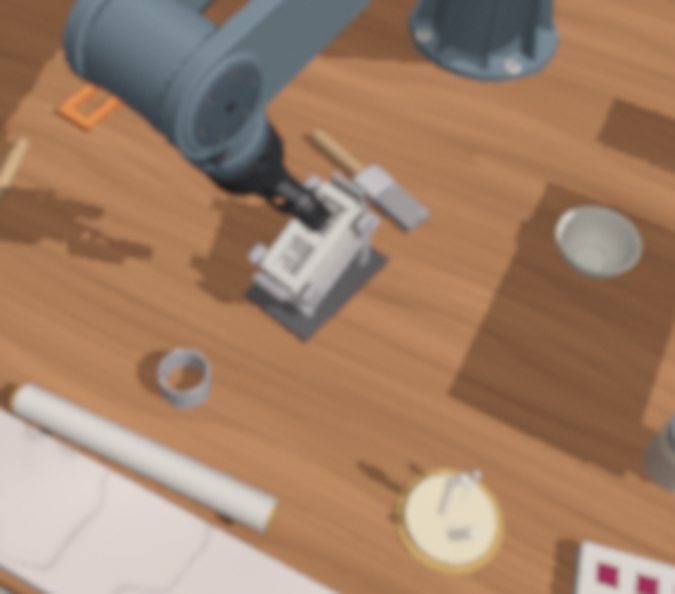

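The retainer lies flat on the stack: ribs at 58.0 and 58.1 mm, crossbar at 48.4 mm, centre within about 2 mm, and it is along the bed. The gripper is clear and the showpiece is undisturbed, so I'm handing in.

```bash
python3 -c "
from bench import *
print(hand_in())"
```

```text
the job is handed in; nothing more can be done
None
```

I loaded the cradle in the order you asked: spacer frame, white mould, then retaining frame with its ribs up. I lowered each piece until the force sensor showed contact, let go and backed off. The job was handed in just after 24.7 s; `hand_in()` gives no verdict.

**Last checks:**

| Piece | Height of top above the bed | Expected | Centre from the bed's middle |
|---|---|---|---|
| Spacer frame | 14.0–14.6 mm | 14 mm | about 1–2 mm |
| Cavity mould | 34.1–34.6 mm | 34 mm | about 1.6 mm |
| Retaining frame | frame and crossbar 48.2–48.5 mm, ribs 58.0–58.1 mm | 48 mm, 58 mm | about 2 mm |

All three lie along the bed to well under 1 degree. The gripper was open and clear of the stack. By eye, the last scene picture shows the showpiece upright in its place; I did not measure it again.

**What disagreed:**
- **Fingertips:** both cameras put the open tips about 20 mm behind the TCP, while `tip_extent` says 14 mm ahead. I trusted the cameras, and moving down without touching the table confirmed it.
- **Gripping force:** closing on the mould and the retaining frame showed about 7 N upward, probably the tips brushing the table. It is far below the limits.
- **Cradle position:** different views differed by 1–3 mm, and its turn by about 1.5 degrees. I used the wrist camera's figures.

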